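Refill the child-locked tablet bin

TASK

Gather the loose dishwasher tablets from the worktop into the steel scoop tray, with the ones already in it. Slide the small child lock on top of the white tilt bin across to free it, swing the bin wide open and tip the trayful into it, then set the empty tray back on its cork mat, push the bin fully shut and slide the lock fully back again. Every tablet must end up in the bin, and the other things on the worktop stay where they are.

Things in the scene. Friction and masses are not known exactly. Their poses are not given: they have to be found in the camera images.
- lock (a joint): child lock, a small slide switch, metres slid: 0 = locked (starts within 2 mm of it), 0.016 = free, its end stop. It slides along the case's y, to +y (left as seen from the robot) to free the bin; friction 1.2 N, no spring, stays where left. While locked the bin is caught at about 0.1 rad; shut the bin before locking
- lock_top (a point): top middle of the black lock nub, 14 mm (x, across the slot) x 10 mm (y, along it), 8.5 mm tall, its top flush with the case's top (160 mm up). Slot: recess 30 mm wide (x), 100 mm long (y), 9 mm deep, upright walls. Locked, the nub's centre is 8 mm to the -y side of the slot's middle; free, 8 mm to the +y side. A fingertip fits in the slot on either side of the nub
- bin_case: white plastic tilt-bin case fixed to the worktop, 222 mm wide (y), 150 mm deep (x), 160 mm high; origin at the bottom middle of its front face, x points to its back, the front faces -x, towards the robot. Its yaw varies. The flat top reaches from x = 30 to 150 mm (in front of it a gap of 30 mm or more lies open behind the bin's front panel); the slot's middle is at x = 90, y = 0
- bin (a joint): swing of the bin inside the case, in rad: 0 = fully shut, 0.70 = wide open at its stop; starts ajar at 0.03 to 0.08. It tilts forward, towards the robot, about a level hinge along y at the case's front bottom edge, 6 mm above the case's origin, and stays where it is left (hinge friction about 0.5 N m)
- bin_handle (a point): middle of the level steel bar handle on the bin's front, 100 mm long (along y), 11 mm thick, centre 35 mm in front of the panel; shut, it is 130 mm above the worktop, 40 mm in front of the case's origin. The panel's top edge is 20 mm above the bar, its inner face 40 mm behind it. Bar or top edge can be hooked from above. Turns with the bin
- bin_floor (a point): middle of the bin's inner floor; its axes turn with the bin and equal the case's when shut. Inside, the bin is 110 mm in x, 190 mm in y, and its back wall is 95 mm high
- bin_mouth (a point): middle of the bin's mouth, between front panel and back wall; turns with the bin. Wide open, the mouth is about 110 mm (x) by 190 mm (y), roughly level, about 125 mm above the worktop and in front of the case's top, so it can be filled from above
- mat: flat cork mat fixed to the worktop, 190 (x) x 150 (y) x 4 mm; origin at the centre of its underside; place of the tray
- tray: loose steel scoop tray, 170 (x) x 110 (y) mm, 0.28 kg, 3 mm floor and walls, walls 30 mm high on three sides, open without a lip at its -x end (the pouring end, which starts turned towards the robot); origin at the centre of its underside. Tablets slide on it when tilted beyond about 40 degrees
- tray_handle (a point): centre of the tray's wooden handle bar, which bridges the tray from side wall to side wall: square 16 x 16 mm (x, z), along y, centre 67 mm above the tray's underside and 60 mm from the tray's centre towards +x; 56 mm free height between it and the floor
- tray_lip (a point): middle of the edge of the tray's floor at its open pouring end (85 mm from the tray's centre, towards -x)
- tab1: white dishwasher tablet, a plain block 36 x 27 x 16 mm, 22 g; origin at the centre of its underside (as it first lay), x along the 36 mm, y along the 27 mm, z its thickness; starts in the tray
- tab2: white dishwasher tablet, a plain block 36 x 27 x 16 mm, 22 g; origin at the centre of its underside (as it first lay), x along the 36 mm, y along the 27 mm, z its thickness; starts in the tray
- tab3: white dishwasher tablet, a plain block 36 x 27 x 16 mm, 22 g; origin at the centre of its underside (as it first lay), x along the 36 mm, y along the 27 mm, z its thickness; starts on the worktop, if present
- tab4: white dishwasher tablet, a plain block 36 x 27 x 16 mm, 22 g; origin at the centre of its underside (as it first lay), x along the 36 mm, y along the 27 mm, z its thickness; starts on the worktop, if present
- tab5: white dishwasher tablet, a plain block 36 x 27 x 16 mm, 22 g; origin at the centre of its underside (as it first lay), x along the 36 mm, y along the 27 mm, z its thickness; starts on the worktop, if present
- tab6: white dishwasher tablet, a plain block 36 x 27 x 16 mm, 22 g; origin at the centre of its underside (as it first lay), x along the 36 mm, y along the 27 mm, z its thickness; starts on the worktop, if present
- clip: bystander: steel fridge magnet clip, 52 x 26 x 17 mm, lying among the tablets; origin at the centre of its underside. Leave it
- pillbox1: bystander: lower frosted pill box, 70 x 150 x 28 mm
- pillbox2: bystander: upper frosted pill box, stacked on the lower one
- mug: bystander: white mug, 82 mm across, 95 mm high
- shaker: bystander: wooden salt shaker, 42 mm across, 94 mm high
Things that resemble listed ones, but are neither listed nor needed, are in the scene too. What is shaped like the tab2 but blue or orange is not meant.

How it is judged:
By the outcome, as a careful person would: the job done as asked, in the order asked, and still so for the second after the job is handed in, with the robot touching nothing.
Of tab3, tab4, tab5, tab6 only 2 to 4 are there at a start; the rules pass over those that are not, and their reading is None.
At some moment in a run one of tab1, tab2, tab3, tab4, tab5, tab6 may be knocked a few centimetres aside while the robot is not near it.
It also fails if it takes over 210 s, if anything falls off the work surface, if the arm or the gripper's body presses on something with over 40 N, if the wrist force passes 120 N, or if a joint passes its speed limit or range.

ROBOT

A 6-joint arm with a two-finger parallel gripper is mounted at the origin on the work surface. World frame = base frame: x ahead of the robot, y to its left, z up, the work surface at z = 0. Lengths are in m, angles in rad, forces in N, time in s.
With the tool pointing down it reaches from about 0.275 to 0.875 m from the base axis. Payload 12.5 kg.
Tool frame: the origin (TCP) lies midway between the tips of the shut fingers; the grasp point (between the pads) lies grip_point_offset behind it (grip_point_offset is the distance from the TCP to the grasp point, in m); z points along the fingers, y is the line along which they close (so a half turn about z gives the same grasp; the last joint's range is limited). The gripper opens to 85 mm and grips with 20 to 120 N. Pads are 22 mm wide; open, the fingers measure 114 mm over their backs; the gripper's body (76 mm by 85 mm) begins 54 mm behind the grasp point. The pads swing forward as they close: fully open they stand 13 mm farther back than shut.
Start: joints at [-1.291, 0.351, 1.652, -0, 1.139, -0.085], TCP at [0.196, -0.514, 0.231] pointing down, gripper open.
Joint ranges: [-2.75, 2.75], [-0.79, 2.1], [0.01, 2.65], [-1.57, 4.71], [0.07, 3.14], [-2.87, 2.87]. Speed limits (rad/s): [2.22, 2.22, 2.79, 3.14, 3.14, 3.14].

INTERFACE

Orientations are given as a unit quaternion [x, y, z, w].
In Python, from cell import * gives the robot as it stands.
- The arm moves only by the tool move_arm, never from a script. Its argument "series" is a list of rows, each an object with "delta_pos": the shift along the tool's x, y, z normalised to -1 to 1, where 1 is 300 mm, a list of three; "turn": the turn about the tool's z normalised to -1 to 1, where 1 is 0.5 rad. In form: [{"delta_pos": [tx, ty, tz], "turn": turn}, ...]. A call has 1 to 20 rows; each row is the pose to reach, as a shift and turn from the pose commanded when the call began, along the tool's axes at that moment; what a row does not reach only later rows make up. A row lasts 1/12 s, in which the tool goes at most 41.7 mm and 7.16 degrees, less where a joint would pass 70% of its speed; a pose out of reach is approached as far as the arm can. A call with a number of a shift or a turn outside -1 to 1 is refused whole. A call with a gripper value outside its range is refused whole. "grip" is the closure, from -1 (fully open) to 1 (shut), set as the call begins (left out, the last holds). The fingers move at their own pace and stop on an object; "newtons" is the grip in N (left out, the last holds). Time passes only in rows, so rows that repeat a pose let the fingers close. It gives the time, the measured TCP pose, the force, the opening and the grip force at its end, in the units of the state.
- get_state(): the state, without advancing time (a new reading comes with each control period).
- camera(name): name is "side" or "top" or "wrist"; returns the picture (420x560x3 uint8, red, green, blue); there is no depth.
- camera_info(name): a dict with "fx", "fy", "cx", "cy" (pixels), "rvec" (rotation vector, rad) and "tvec" (3), from world to camera coordinates, as OpenCV has them; the wrist camera has in their place "mount" (4x4, takes a point from camera to tool coordinates, whose origin is the TCP and whose axes are the flange's). Camera axes: x right, y down, z forward; pixel columns grow to the right and rows downward; lengths in m; the calibration is good to about 2 mm. The wrist camera is an equidistant fisheye: a pixel r from the principal point sees the ray r / f radians off the axis. A picture is of the moment at which its call begins: read the wrist's pose just before it. camera_info takes no time and is no camera call.
- close_job(): hands the job in; it is judged then, once.
The state is a dict: "time_s": time; "joint_positions": joint angles; "joint_velocities": joint speeds; "effort": joint torques, N m; "ee_pos": TCP position; "eef_rot": TCP orientation; "wrist_force": force on the tool from outside, world axes, zero at the start; "moment": the same for the moment, N m; "width": opening from 0.0 (shut) to 1.0 (fully open); "grip_force": force on a finger pad.
Only numpy, scipy, OpenCV 4.12 (cv2) and the standard library are available. Lean on these libraries where they do the work, as an engineer would, in place of code of your own. Each camera call takes 0.05 s, during which the arm holds its last target. There are 200 camera calls.

## Working session

There is one attempt and no reset: what is moved stays moved. The work goes in short steps, Python scripts to look and compute and a tool call to move; the robot and the scene stay as the last step left them, time stands still between calls to the robot, and variables do not carry over. Pictures are saved under pics/ and viewed, at most 14 in all, crops included, and the job is handed in when it is done.

Besides the shell and the picture viewer there is one more tool, called after "Call:" as a command line: name --argument value ..., lists and objects as JSON in quotes. move_arm: Moves the arm, as the interface text tells. Scaled input: -1 to 1 covers 300 mm each way for a shift and 0.5 rad each way for a turn. Its arguments: {"type":"object","properties":{"series":{"type":"array"},"grip":{"type":"number"},"newtons":{"type":"number"}},"required":["series"]}

```bash
ls; mkdir -p pics; python3 - <<'E'
from cell import *
import cv2,numpy as np
print(get_state())
for n in ["side","top","wrist"]:
    print(n,camera_info(n))
a=camera("top");b=camera("side")
cv2.imwrite("pics/top0.png",a[:,:,::-1]);cv2.imwrite("pics/side0.png",b[:,:,::-1])
E
```

```text
pics
{'time_s': 0.0, 'joint_positions': array([-1.29058800e+00,  3.51253840e-01,  1.65240536e+00, -7.54732023e-06,
        1.13912522e+00, -8.46014791e-02]), 'joint_velocities': array([-1.22995709e-04,  8.00379871e-04, -7.32291151e-04,  7.27891147e-04,
       -2.92278098e-05,  4.35068074e-04]), 'effort': array([ 9.10310810e-04, -5.06092751e+01, -2.91406578e+01, -9.33655679e-05,
        4.52352193e-03,  1.16737246e-05]), 'ee_pos': array([ 0.19615452, -0.51347997,  0.2307559 ]), 'eef_rot': array([ 9.83409838e-01,  1.81396623e-01, -6.15969358e-05, -5.92703053e-04]), 'wrist_force': array([0.2150785 , 0.02368746, 0.64541377]), 'moment': array([ 0.04221934,  0.01636059, -0.01792695]), 'grip_force': 0.0, 'width': 1.0014311878455917}
side {'fx': 422.34800526812285, 'fy': 422.34800526812285, 'cx': 287.2370562379627, 'cy': 207.4043264795236, 'rvec': array([ 0.96377074, -2.26540784,  1.2509076 ]), 'tvec': array([0.41336603, 0.28025516, 0.76187437])}
top {'fx': 526.3735427631259, 'fy': 526.3735427631259, 'cx': 281.96843401121623, 'cy': 207.06141978666096, 'rvec': array([ 2.16091141, -2.12096887,  0.21972748]), 'tvec': array([0.01731553, 0.56420412, 1.2502448 ])}
wrist {'fx': 325.19226210127806, 'fy': 325.19226210127806, 'cx': 275.97210991609063, 'cy': 208.82388699111908, 'mount': array([[ 5.23925329e-04, -9.47779490e-01, -3.18925953e-01,
         8.09681528e-02],
       [ 9.99999210e-01,  1.32233515e-04,  1.24980955e-03,
        -7.50473252e-05],
       [-1.14237116e-03, -3.18926356e-01,  9.47778811e-01,
        -1.42642567e-01],
       [ 0.00000000e+00,  0.00000000e+00,  0.00000000e+00,
         1.00000000e+00]])}
```

View pics/top0.png

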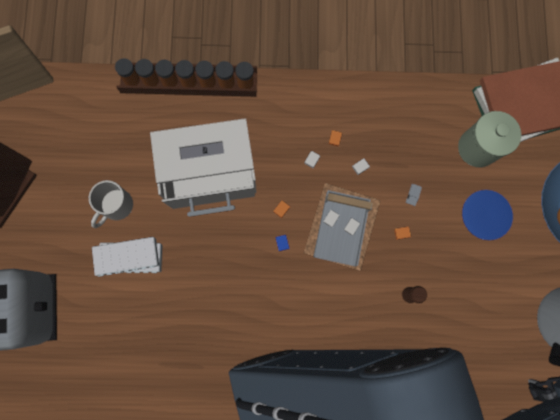

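View pics/side0.png

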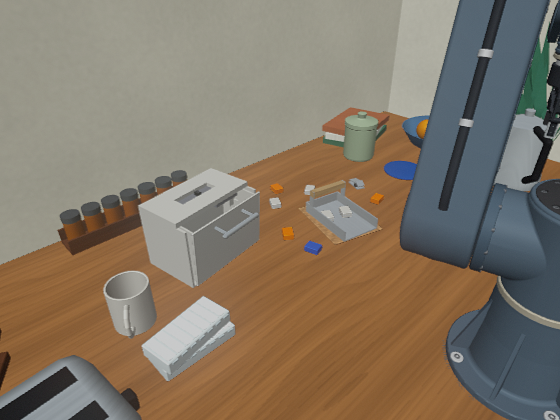

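The top view shows two loose white tablets at about (312,159) and (361,166), with two more in the tray at (331,218) and (352,227). Blue and orange look-alikes are at (282,242), (281,209), (335,137) and (403,233); they don't match the description and will be left alone. The clip is at (414,195), the bin at (205,160) and the lock at (205,150).

```bash
cat > h.py <<'E'
from cell import *
import cv2,numpy as np
from scipy.spatial.transform import Rotation as R
def ray(name,uv,st=None):
    "origin, directions (world) of pixels"
    i=camera_info(name); uv=np.atleast_2d(np.array(uv,float))
    d=np.c_[(uv[:,0]-i["cx"])/i["fx"],(uv[:,1]-i["cy"])/i["fy"]]
    if name!="wrist":
        M=cv2.Rodrigues(i["rvec"])[0]
        return -M.T@i["tvec"],np.c_[d,np.ones(len(d))]@M
    th=np.linalg.norm(d,axis=1,keepdims=True)
    d=np.c_[d*np.sinc(th/np.pi)/1.0,np.cos(th)]
    m=i["mount"]; Q=R.from_quat(st["eef_rot"]).as_matrix()
    return st["ee_pos"]+Q@m[:3,3], d@(Q@m[:3,:3]).T
def plane(name,uv,z,st=None):
    o,d=ray(name,uv,st); return o+d*((z-o[2])/d[:,2:])
def proj(name,P,st=None):
    i=camera_info(name);P=np.atleast_2d(np.array(P,float))
    if name!="wrist":
        K=np.array([[i["fx"],0,i["cx"]],[0,i["fy"],i["cy"]],[0,0,1]])
        return cv2.projectPoints(P,i["rvec"],i["tvec"],K,None)[0][:,0]
    m=i["mount"]; Q=R.from_quat(st["eef_rot"]).as_matrix()
    c=(P-(st["ee_pos"]+Q@m[:3,3]))@(Q@m[:3,:3])
    r=np.linalg.norm(c[:,:2],axis=1,keepdims=True); t=np.arctan2(r,c[:,2:])
    return c[:,:2]/r*t*i["fx"]+[i["cx"],i["cy"]]
def white(img,lo=140,sat=45):
    h=cv2.cvtColor(img,cv2.COLOR_RGB2HSV); return ((h[...,2]>lo)&(h[...,1]<sat)).astype(np.uint8)
def blobs(m,a0,a1):
    c,_=cv2.findContours(m,cv2.RETR_EXTERNAL,cv2.CHAIN_APPROX_NONE)
    return [k for k in c if a0<cv2.contourArea(k)<a1]
def tool(st,target):
    "shift in tool axes / 0.3 to reach target point"
    return R.from_quat(st["eef_rot"]).inv().apply(np.array(target)-st["ee_pos"])/0.3
E
python3 - <<'E'
from h import *
a=cv2.imread("pics/top0.png")[:,:,::-1].copy()
print(ray("top",[0,0])[0],ray("side",[0,0])[0])
for k in blobs(white(a,150),40,400):
    r=cv2.minAreaRect(k); z=0.016
    P=plane("top",cv2.boxPoints(r),z);c=plane("top",[r[0]],z)[0]
    e=P[1]-P[0];f=P[2]-P[1]
    print(np.round(r[0],0),np.round(c,3),np.round([np.linalg.norm(e),np.linalg.norm(f)],3),np.round(np.degrees(np.arctan2([e[1],f[1]],[e[0],f[0]])),0))
m=blobs(white(a,130),3000,20000)
for k in m: print("case",np.round(plane("top",cv2.boxPoints(cv2.minAreaRect(k)),.16),3).tolist())
h=cv2.cvtColor(a,cv2.COLOR_RGB2HSV)
big=np.hstack([cv2.resize(a[110:230,140:270],None,fx=3,fy=3,interpolation=2),cv2.resize(a[120:280,270:430],(360,360),interpolation=2)])
cv2.imwrite("pics/c1.png",big[:,:,::-1])
E
```

```text
[0.33433309 0.06126926 1.3289867 ] [-0.06980185  0.64160148  0.64291696]
[352. 226.] [ 0.525 -0.15   0.016] [0.034 0.024] [ -33. -123.]
[331. 218.] [ 0.545 -0.098  0.016] [0.035 0.025] [ -30. -120.]
[112. 202.] [0.575 0.454 0.016] [0.048 0.059] [ -89. -176.]
[361. 166.] [ 0.683 -0.175  0.016] [0.034 0.024] [ -55. -147.]
[312. 159.] [ 0.699 -0.048  0.016] [0.033 0.024] [ -30. -121.]
[485. 136.] [ 0.771 -0.503  0.016] [0.063 0.059] [ -28. -117.]
case [[0.713, 0.34, 0.16], [0.753, 0.117, 0.16], [0.587, 0.09, 0.16], [0.55, 0.308, 0.16]]
```

View pics/c1.png

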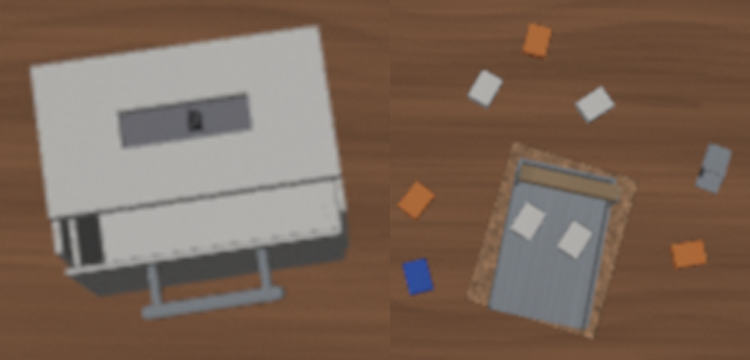

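```bash
python3 - <<'E'
from h import *
import cell
print([n for n in dir(cell) if not n.startswith('_')], getattr(cell,'grip_point_offset',None))
def L(p): return np.array([140,110])+np.array(p)/3
def Rr(p): return np.array([270,120])+(np.array(p)-[390,0])/2.25
r=lambda x:np.round(x,3).tolist()
c=plane("top",[L(p) for p in [(32,66),(318,26),(340,178),(50,218)]],.16); print("case BL BR FR FL",r(c))
y=(c[0]-c[1])+(c[3]-c[2]); yaw=np.arctan2(-y[0],y[1]); print("yaw",yaw,[np.linalg.norm(c[i]-c[i-1]) for i in range(4)])
ctr=c.mean(0); ex=np.array([np.cos(yaw),np.sin(yaw),0]); print("slot from case",r(ctr), "origin",r(ctr-.09*ex))
print("slot mid,nub",r(plane("top",[L((185,121)),L((195,120))],.16)))
print("bar ends",r(plane("top",[L((148,313)),L((278,294))],.13)))
m=plane("top",[Rr(p) for p in [(515,143),(635,183),(590,337),(470,297)]],.004);print("mat",r(m),r(m.mean(0)))
h=plane("top",[Rr(p) for p in [(520,172),(618,194)]],.079);print("handle",r(h),r(h.mean(0)),np.linalg.norm(h[0]-h[1]))
l=plane("top",[Rr(p) for p in [(489,308),(583,330)]],.007);print("lip",r(l),r(l.mean(0)),np.linalg.norm(l[0]-l[1]))
d=h.mean(0)-l.mean(0); print("tray yaw",np.arctan2(d[1],d[0]),np.hypot(d[0],d[1]))
E
```

```text
['PlanningError', 'camera', 'camera_info', 'close_job', 'get_state', 'grip_point_offset'] 0.0187
case BL BR FR FL [[0.713, 0.335, 0.16], [0.751, 0.118, 0.16], [0.63, 0.098, 0.16], [0.594, 0.315, 0.16]]
yaw 0.16840450131452833 [np.float64(0.12063719620276925), np.float64(0.22108673464783796), np.float64(0.1222944898605993), np.float64(0.22032434890821803)]
slot from case [0.672, 0.216, 0.16] origin [0.583, 0.201, 0.16]
slot mid,nub [[0.672, 0.217, 0.16], [0.673, 0.209, 0.16]]
bar ends [[0.528, 0.243, 0.13], [0.545, 0.144, 0.13]]
mat [[0.636, -0.085, 0.004], [0.592, -0.223, 0.004], [0.416, -0.169, 0.004], [0.458, -0.035, 0.004]] [0.526, -0.128, 0.004]
handle [[0.587, -0.082, 0.079], [0.565, -0.188, 0.079]] [0.576, -0.135, 0.079] 0.10822115060175609
lip [[0.446, -0.056, 0.007], [0.423, -0.161, 0.007]] [0.435, -0.109, 0.007] 0.10768309806755161
tray yaw -0.18652548427759297 0.1440411019719682
```

Call:
move_arm --series '[{"delta_pos": [0.96,-0.24,0],"turn": -0.49},{"delta_pos": [0.96,-0.24,0],"turn": -0.49},{"delta_pos": [0.96,-0.24,0],"turn": -0.49},{"delta_pos": [0.96,-0.24,0],"turn": -0.49},{"delta_pos": [0.96,-0.24,0],"turn": -0.49},{"delta_pos": [0.96,-0.24,0],"turn": -0.49},{"delta_pos": [0.96,-0.24,0],"turn": -0.49},{"delta_pos": [0.96,-0.24,0],"turn": -0.49}]'

```text
time_s: 0.77
ee_pos: [0.4435, -0.3401, 0.231]
eef_rot: [0.953, 0.302, 0.001, -0.0]
wrist_force: [-0.1, 0.0, 1.0]
width: 1.003
grip_force: 0.0
```

```bash
cat >> h.py <<'E'
def psi(st): 
    m=R.from_quat(st["eef_rot"]).as_matrix(); return np.arctan2(m[1,0],m[0,0])
def go(target,ps=None):
    st=get_state(); d=tool(st,target); t=0 if ps is None else -((ps-psi(st)+np.pi)%(2*np.pi)-np.pi)/.5
    print("at",np.round(st["ee_pos"],4),"psi",round(psi(st),3),"j",np.round(st["joint_positions"],2),"-> delta",np.round(d,3),"turn",round(t,3),"rows",int(np.ceil(np.linalg.norm(d)*7.2)))
def tabs(a=None,z=.016):
    a=camera("top") if a is None else a
    for k in blobs(white(a,150),40,400):
        r=cv2.minAreaRect(k); P=plane("top",cv2.boxPoints(r),z);c=plane("top",[r[0]],z)[0]
        e=P[1]-P[0];f=P[2]-P[1]; e=e if np.linalg.norm(e)>np.linalg.norm(f) else f
        print("blob",np.round(r[0]),np.round(c[:2],3),"area",cv2.contourArea(k),"long",round(np.arctan2(e[1],e[0]),2))
E
python3 - <<'E'
from h import *
tabs()
go([0.683,-0.175,0.06],np.radians(35))
E
```

```text
blob [352. 226.] [ 0.525 -0.15 ] area 116.5 long -0.58
blob [331. 217.] [ 0.546 -0.098] area 120.0 long -0.58
blob [112. 201.] [0.576 0.454] area 327.5 long 0.08
blob [361. 166.] [ 0.683 -0.174] area 108.0 long -0.96
blob [312. 158.] [ 0.699 -0.048] area 103.0 long -0.51
at [ 0.4422 -0.3412  0.2309] psi 0.614 j [-0.74  0.37  1.63  0.    1.15  0.22] -> delta [0.975 0.01  0.57 ] turn 0.006 rows 9
```

Call:
move_arm --series '[{"delta_pos": [0.975,0.01,0.35]},{"delta_pos": [0.975,0.01,0.35]},{"delta_pos": [0.975,0.01,0.35]},{"delta_pos": [0.975,0.01,0.35]},{"delta_pos": [0.975,0.01,0.35]},{"delta_pos": [0.975,0.01,0.35]},{"delta_pos": [0.975,0.01,0.35]},{"delta_pos": [0.975,0.01,0.35]},{"delta_pos": [0.975,0.01,0.35]},{"delta_pos": [0.975,0.01,0.35]}]'

```text
validation failed for argument at $.se...
```

```bash
cat >> h.py <<'E'
def wtabs(z=.016,show=None,lo=140):
    st=get_state(); a=camera("wrist")
    if show: cv2.imwrite(show,a[:,:,::-1])
    for k in blobs(white(a,lo),150,6000):
        r=cv2.minAreaRect(k); P=plane("wrist",cv2.boxPoints(r),z,st);c=plane("wrist",[r[0]],z,st)[0]
        e=P[1]-P[0];f=P[2]-P[1]; l=[np.linalg.norm(e),np.linalg.norm(f)]; e=e if l[0]>l[1] else f
        print("w",np.round(r[0]),np.round(c[:2],3),"size",np.round(sorted(l),3),"long",round(np.arctan2(e[1],e[0]),2))
E
python3 - <<'E'
from h import *
wtabs(show="pics/w1.png")
go([0.683,-0.175,0.006])
E
```

```text
w [423. 395.] [ 0.269 -0.798] size [0.103 0.183] long -2.18
w [534. 385.] [ 0.402 -1.116] size [0.202 0.32 ] long 1.11
w [343.  42.] [ 0.608 -0.313] size [0.026 0.053] long -0.34
w [514.  52.] [ 0.765 -0.494] size [0.165 0.184] long -0.67
at [ 0.4406 -0.3426  0.2309] psi 0.613 j [-0.74  0.37  1.63 -0.    1.15  0.21] -> delta [0.982 0.008 0.749] turn 0 rows 9
```

View pics/w1.png

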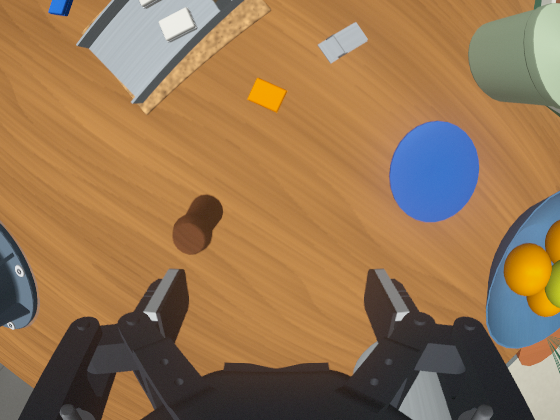

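The call was refused because "turn" was left out. The wrist view shows the clip at (343,42), an orange tablet at (267,94) and the shaker at (198,225), with no further white tablets near the robot.

Call:
move_arm --series '[{"delta_pos": [0.98,0.01,0.35],"turn": 0},{"delta_pos": [0.98,0.01,0.35],"turn": 0},{"delta_pos": [0.98,0.01,0.35],"turn": 0},{"delta_pos": [0.98,0.01,0.35],"turn": 0},{"delta_pos": [0.98,0.01,0.35],"turn": 0},{"delta_pos": [0.98,0.01,0.35],"turn": 0},{"delta_pos": [0.98,0.01,0.35],"turn": 0},{"delta_pos": [0.98,0.01,0.35],"turn": 0},{"delta_pos": [0.98,0.01,0.35],"turn": 0},{"delta_pos": [0.98,0.01,0.35],"turn": 0},{"delta_pos": [0.98,0.01,0.35],"turn": 0}]'

```text
time_s: 1.78
ee_pos: [0.6814, -0.1796, 0.1264]
eef_rot: [0.954, 0.3, -0.0, 0.0]
wrist_force: [0.3, 0.3, 0.2]
width: 1.003
grip_force: 0.0
```

```bash
python3 - <<'E'
from h import *
wtabs(show="pics/w2.png")
go([0.683,-0.175,0.006])
E
```

```text
w [543. 370.] [ 0.7   -0.695] size [0.087 0.301] long -1.91
w [343. 326.] [ 0.614 -0.308] size [0.039 0.053] long -0.34
w [519. 313.] [ 0.739 -0.508] size [0.051 0.204] long -1.54
w [ 99. 308.] [ 0.476 -0.09 ] size [0.058 0.103] long -0.21
w [171. 273.] [ 0.571 -0.138] size [0.043 0.12 ] long -1.77
w [273. 198.] [ 0.684 -0.175] size [0.029 0.035] long -0.96
w [157.  98.] [ 0.7   -0.051] size [0.028 0.039] long -0.55
w [550.  12.] [ 1.006 -0.288] size [0.03  0.034] long -0.65
at [ 0.6814 -0.1796  0.1268] psi 0.608 j [-0.32  0.74  1.29 -0.    1.12  0.64] -> delta [ 0.013 -0.01   0.403] turn 0 rows 3
```

Call:
move_arm --series '[{"delta_pos": [0.013,-0.013,0.2],"turn": 0.0},{"delta_pos": [0.013,-0.013,0.3],"turn": 0.0},{"delta_pos": [0.013,-0.013,0.36],"turn": 0.0},{"delta_pos": [0.013,-0.013,0.4],"turn": 0.0},{"delta_pos": [0.013,-0.013,0.412],"turn": 0.0},{"delta_pos": [0.013,-0.013,0.412],"turn": 0.0},{"delta_pos": [0.013,-0.013,0.412],"turn": 0.0}]'

```text
time_s: 2.42
ee_pos: [0.6843, -0.1733, 0.0049]
eef_rot: [0.954, 0.3, 0.001, 0.001]
wrist_force: [0.6, 0.6, -0.5]
width: 1.002
grip_force: 0.0
```

Call:
move_arm --series '[{"delta_pos": [0,0,0],"turn": 0},{"delta_pos": [0,0,0],"turn": 0},{"delta_pos": [0,0,0],"turn": 0},{"delta_pos": [0,0,0],"turn": 0},{"delta_pos": [0,0,0],"turn": 0},{"delta_pos": [0,0,0],"turn": 0},{"delta_pos": [0,0,-0.1],"turn": 0},{"delta_pos": [0,0,-0.2],"turn": 0},{"delta_pos": [0,0,-0.3],"turn": 0},{"delta_pos": [0,0,-0.3],"turn": 0}]' --grip 1 --newtons 30

```text
time_s: 3.25
ee_pos: [0.6861, -0.1732, 0.0993]
eef_rot: [0.954, 0.3, 0.004, 0.003]
wrist_force: [-0.0, 0.5, 0.6]
width: 0.411
grip_force: 30.3
```

```bash
python3 - <<'E'
from h import *
s=get_state();print(s["width"],s["grip_force"],s["time_s"])
go([0.464,-0.14,0.09],1.37)
E
```

```text
0.4105700477283453 30.264776945114136 3.25
at [ 0.6861 -0.1732  0.0993] psi 0.61 j [-0.31  0.77  1.3  -0.    1.06  0.65] -> delta [-0.543 -0.515  0.024] turn -1.52 rows 6
```

Call:
move_arm --series '[{"delta_pos": [0,0,-0.1],"turn": -0.2},{"delta_pos": [-0.543,-0.515,-0.1],"turn": -1},{"delta_pos": [-0.543,-0.515,-0.1],"turn": -1},{"delta_pos": [-0.543,-0.515,-0.1],"turn": -1},{"delta_pos": [-0.543,-0.515,-0.1],"turn": -1},{"delta_pos": [-0.543,-0.515,-0.1],"turn": -1},{"delta_pos": [-0.543,-0.515,-0.1],"turn": -1},{"delta_pos": [-0.543,-0.515,-0.1],"turn": -1}]'

```text
time_s: 3.92
ee_pos: [0.4578, -0.1382, 0.1226]
eef_rot: [0.85, 0.527, -0.001, -0.001]
wrist_force: [0.1, -0.4, -0.3]
width: 0.411
grip_force: 30.3
```

```bash
python3 - <<'E'
from h import *
tabs()
go([0.464,-0.14,0.015],1.37)
E
```

```text
blob [331. 218.] [ 0.545 -0.098] area 129.5 long -0.58
blob [102. 199.] [0.581 0.48 ] area 370.5 long -1.02
blob [312. 158.] [ 0.699 -0.048] area 108.0 long -0.51
blob [502. 129.] [ 0.791 -0.549] area 51.5 long 3.08
at [ 0.4602 -0.1389  0.123 ] psi 1.109 j [-0.39  0.38  1.92  0.    0.84  0.07] -> delta [0.002 0.013 0.36 ] turn -0.521 rows 3
```

Call:
move_arm --series '[{"delta_pos": [0.002,0.013,0.0],"turn": -0.25},{"delta_pos": [0.002,0.013,0.1],"turn": -0.5},{"delta_pos": [0.002,0.013,0.2],"turn": -0.52},{"delta_pos": [0.002,0.013,0.3],"turn": -0.52},{"delta_pos": [0.002,0.013,0.34],"turn": -0.52},{"delta_pos": [0.002,0.013,0.36],"turn": -0.52},{"delta_pos": [0.002,0.013,0.36],"turn": -0.52},{"delta_pos": [0.002,0.013,0.36],"turn": -0.52}]'

```text
time_s: 4.63
ee_pos: [0.4659, -0.1405, 0.0151]
eef_rot: [0.774, 0.633, 0.0, 0.0]
wrist_force: [0.5, -0.6, -0.2]
width: 0.413
grip_force: 30.3
```

Call:
move_arm --series '[{"delta_pos": [0,0,0],"turn": 0},{"delta_pos": [0,0,0],"turn": 0},{"delta_pos": [0,0,0],"turn": 0},{"delta_pos": [0,0,-0.1],"turn": 0},{"delta_pos": [0,0,-0.2],"turn": 0},{"delta_pos": [0,0,-0.3],"turn": 0},{"delta_pos": [0,0,-0.35],"turn": 0},{"delta_pos": [0,0,-0.35],"turn": 0}]' --grip -0.22

```text
time_s: 5.3
ee_pos: [0.4668, -0.141, 0.1234]
eef_rot: [0.774, 0.633, 0.002, 0.003]
wrist_force: [0.7, -1.1, 2.0]
width: 0.61
grip_force: 0.0
```

```bash
python3 - <<'E'
from h import *
s=get_state();print(s["width"],s["grip_force"],s["time_s"])
go([0.700,-0.050,0.11],np.pi/2-.53)
E
```

```text
0.610364690833921 0.0 5.3
at [ 0.4668 -0.141   0.1234] psi 1.37 j [-0.39  0.39  1.91  0.    0.84 -0.19] -> delta [0.452 0.701 0.049] turn 0.658 rows 7
```

Now tablet A at (0.700, -0.050).

Call:
move_arm --series '[{"delta_pos": [0.452,0.701,0],"turn": 0.66},{"delta_pos": [0.452,0.701,0],"turn": 0.66},{"delta_pos": [0.452,0.701,0],"turn": 0.66},{"delta_pos": [0.452,0.701,0],"turn": 0.66},{"delta_pos": [0.452,0.701,0],"turn": 0.66},{"delta_pos": [0.452,0.701,0],"turn": 0.66},{"delta_pos": [0.452,0.701,0],"turn": 0.66},{"delta_pos": [0.452,0.701,0],"turn": 0.66},{"delta_pos": [0.452,0.701,0],"turn": 0.66}]' --grip -1

```text
time_s: 6.05
ee_pos: [0.6973, -0.0493, 0.1185]
eef_rot: [0.868, 0.497, -0.001, -0.001]
wrist_force: [-0.5, 0.1, -0.6]
width: 0.999
grip_force: 0.0
```

```bash
python3 - <<'E'
from h import *
wtabs(show="pics/w3.png")
go([0.699,-0.050,0.003])
E
```

```text
w [528. 390.] [ 0.893 -0.527] size [0.027 0.069] long -1.25
w [136. 384.] [ 0.435 -0.158] size [0.028 0.054] long -2.33
w [114. 315.] [ 0.492 -0.066] size [0.019 0.075] long -0.2
w [210. 328.] [ 0.578 -0.124] size [0.048 0.106] long -1.88
w [392. 293.] [ 0.748 -0.178] size [0.014 0.069] long -1.6
w [160. 293.] [ 0.559 -0.067] size [0.014 0.07 ] long 0.54
w [278. 204.] [ 0.699 -0.047] size [0.029 0.035] long -0.53
w [540.  52.] [ 0.989 -0.041] size [0.06  0.111] long -2.14
w [19. 28.] [0.579 0.224] size [0.056 0.059] long -0.83
at [ 0.6971 -0.0497  0.119 ] psi 1.039 j [-0.14  0.74  1.31 -0.    1.1   0.39] -> delta [0.003 0.006 0.387] turn 0 rows 3
```

Call:
move_arm --series '[{"delta_pos": [0.01,0.003,0.15],"turn": 0.0},{"delta_pos": [0.01,0.003,0.27],"turn": 0.0},{"delta_pos": [0.01,0.003,0.35],"turn": 0.0},{"delta_pos": [0.01,0.003,0.387],"turn": 0.0},{"delta_pos": [0.01,0.003,0.387],"turn": 0.0},{"delta_pos": [0.01,0.003,0.387],"turn": 0.0}]'

```text
time_s: 6.6
ee_pos: [0.7007, -0.0477, 0.0048]
eef_rot: [0.868, 0.497, 0.0, 0.0]
wrist_force: [-1.0, 0.1, -0.3]
width: 1.001
grip_force: 0.0
```

Call:
move_arm --series '[{"delta_pos": [0,0,0],"turn": 0},{"delta_pos": [0,0,0],"turn": 0},{"delta_pos": [0,0,0],"turn": 0},{"delta_pos": [0,0,0],"turn": 0},{"delta_pos": [0,0,0],"turn": 0},{"delta_pos": [0,0,0],"turn": 0},{"delta_pos": [0,0,-0.1],"turn": 0},{"delta_pos": [0,0,-0.2],"turn": 0},{"delta_pos": [0,0,-0.3],"turn": 0},{"delta_pos": [0,0,-0.4],"turn": 0},{"delta_pos": [0,0,-0.4],"turn": 0}]' --grip 1

```text
time_s: 7.52
ee_pos: [0.7033, -0.0476, 0.1307]
eef_rot: [0.868, 0.497, 0.004, 0.003]
wrist_force: [1.2, -0.2, 1.1]
width: 0.412
grip_force: 30.2
```

```bash
python3 - <<'E'
from h import *
s=get_state();print(s["width"],s["grip_force"],s["time_s"])
go([0.474,-0.0925,0.125],1.37)
E
```

```text
0.41229893915014754 30.21690309047699 7.5167
at [ 0.7033 -0.0476  0.1307] psi 1.04 j [-0.13  0.73  1.29  0.    1.11  0.4 ] -> delta [-0.516 -0.583  0.012] turn -0.66 rows 6
```

Call:
move_arm --series '[{"delta_pos": [-0.516,-0.583,0.0],"turn": -0.66},{"delta_pos": [-0.516,-0.583,0.0],"turn": -0.66},{"delta_pos": [-0.516,-0.583,0.0],"turn": -0.66},{"delta_pos": [-0.516,-0.583,0.0],"turn": -0.66},{"delta_pos": [-0.516,-0.583,0.0],"turn": -0.66},{"delta_pos": [-0.516,-0.583,0.0],"turn": -0.66},{"delta_pos": [-0.516,-0.583,0.0],"turn": -0.66},{"delta_pos": [-0.516,-0.583,0.0],"turn": -0.66}]'

```text
time_s: 8.18
ee_pos: [0.4707, -0.0924, 0.124]
eef_rot: [0.775, 0.632, 0.0, 0.0]
wrist_force: [0.3, 0.6, -0.1]
width: 0.41
grip_force: 30.3
```

```bash
python3 - <<'E'
from h import *
wtabs(z=.023,show="pics/w4.png")
go([0.474,-0.0925,0.014],1.37)
E
```

```text
w [547. 391.] [ 0.87 -0.52] size [0.067 0.071] long -0.88
w [224. 281.] [ 0.412 -0.149] size [0.011 0.051] long 1.14
at [ 0.4718 -0.0924  0.124 ] psi 1.369 j [-0.29  0.38  1.93  0.    0.84 -0.09] -> delta [0.001 0.007 0.367] turn -0.001 rows 3
```

View pics/w4.png

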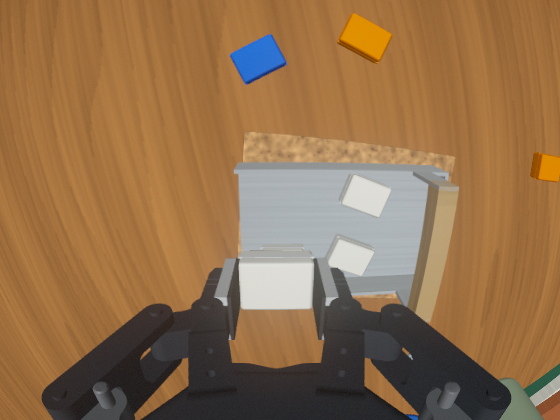

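The tray view shows the two original tablets at (366,195) and (350,255). The held tablet hides the one just placed, and the floor for this one is clear.

Call:
move_arm --series '[{"delta_pos": [0.0,0.007,0.12],"turn": 0},{"delta_pos": [0.0,0.007,0.22],"turn": 0},{"delta_pos": [0.0,0.007,0.3],"turn": 0},{"delta_pos": [0.0,0.007,0.34],"turn": 0},{"delta_pos": [0.0,0.007,0.365],"turn": 0},{"delta_pos": [0.0,0.007,0.365],"turn": 0},{"delta_pos": [0.0,0.007,0.365],"turn": 0}]'

```text
time_s: 8.82
ee_pos: [0.4741, -0.0926, 0.0143]
eef_rot: [0.774, 0.633, 0.0, 0.0]
wrist_force: [0.0, -0.2, -0.4]
width: 0.415
grip_force: 30.5
```

Call:
move_arm --series '[{"delta_pos": [0,0,0],"turn": 0},{"delta_pos": [0,0,0],"turn": 0},{"delta_pos": [0,0,0],"turn": 0},{"delta_pos": [0,0,-0.1],"turn": 0},{"delta_pos": [0,0,-0.2],"turn": 0},{"delta_pos": [0,0,-0.3],"turn": 0},{"delta_pos": [0,0,-0.4],"turn": 0},{"delta_pos": [0,0,-0.5],"turn": 0},{"delta_pos": [0,0,-0.6],"turn": 0},{"delta_pos": [0,0,-0.6],"turn": 0}]' --grip -0.22

```text
time_s: 9.65
ee_pos: [0.4756, -0.0932, 0.1998]
eef_rot: [0.774, 0.633, 0.003, 0.004]
wrist_force: [0.7, 0.2, 0.9]
width: 0.608
grip_force: 0.0
```

```bash
python3 - <<'E'
from h import *
wtabs(z=.023,show="pics/w5.png")
s=get_state();print(s["width"],s["grip_force"],s["time_s"])
# lock: case frame
yaw=.168; o=np.array([.5835,.2015]); C=np.array([[np.cos(yaw),-np.sin(yaw)],[np.sin(yaw),np.cos(yaw)]])
for n,p in dict(nub=(.09,-.008),start=(.09,-.032),end=(.09,.0)).items(): print(n,np.round(o+C@p,4))
go(np.r_[o+C@[.09,-.035],.26],.168)
E
```

```text
w [532. 362.] [ 0.897 -0.529] size [0.152 0.597] long -1.15
w [349. 283.] [ 0.536 -0.226] size [0.016 0.072] long -1.44
w [203. 283.] [ 0.37  -0.191] size [0.016 0.071] long 1.04
0.6094885330383548 0.0 9.7
nub [0.6736 0.2087]
start [0.6776 0.185 ]
end [0.6722 0.2165]
at [ 0.4746 -0.093   0.1971] psi 1.37 j [-0.29  0.27  1.86 -0.    1.01 -0.09] -> delta [ 1.034  0.483 -0.207] turn 2.404 rows 9
```

View pics/w5.png

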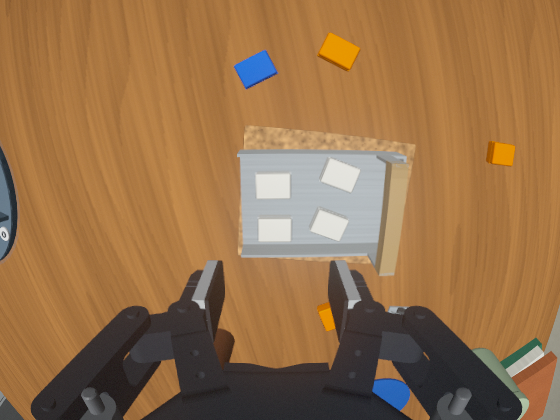

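All four tablets lie in the tray at (272,186), (340,175), (275,230) and (329,224). Next is the lock.

Call:
move_arm --series '[{"delta_pos": [0,0,-0.12],"turn": 0.25},{"delta_pos": [0.95,0.45,-0.25],"turn": 1},{"delta_pos": [0.95,0.45,-0.25],"turn": 1},{"delta_pos": [0.95,0.45,-0.25],"turn": 1},{"delta_pos": [0.95,0.45,-0.25],"turn": 1},{"delta_pos": [0.95,0.45,-0.25],"turn": 1},{"delta_pos": [0.95,0.45,-0.25],"turn": 1},{"delta_pos": [0.95,0.45,-0.25],"turn": 1},{"delta_pos": [0.95,0.45,-0.25],"turn": 1}]' --grip 0.4

```text
time_s: 10.45
ee_pos: [0.6633, 0.1621, 0.2681]
eef_rot: [0.907, 0.422, -0.0, -0.0]
wrist_force: [0.4, -0.7, -0.0]
width: 0.301
grip_force: 0.0
```

Call:
move_arm --series '[{"delta_pos": [0,0,0],"turn": 1},{"delta_pos": [0,0,0],"turn": 1},{"delta_pos": [0,0,0],"turn": 1},{"delta_pos": [0,0,0],"turn": 1},{"delta_pos": [0,0,0],"turn": 1}]'

```text
time_s: 10.87
ee_pos: [0.6622, 0.1597, 0.2678]
eef_rot: [0.983, 0.181, -0.001, -0.0]
wrist_force: [-0.0, -0.4, -0.7]
width: 0.3
grip_force: 0.0
```

```bash
python3 - <<'E'
from h import *
s=get_state();print(s["width"]); a=camera("wrist"); cv2.imwrite("pics/w6.png",a[:,:,::-1])
go([.6736,.2087,.19],.168)
print(proj("wrist",[[.6736,.2087,.16]],s))
E
```

```text
0.29956481670884977
at [0.6622 0.1597 0.268 ] psi 0.372 j [ 0.17  0.57  1.23 -0.    1.35  1.37] -> delta [ 0.095 -0.138  0.26 ] turn 0.408 rows 3
[[223.08209679 171.06265941]]
```

View pics/w6.png

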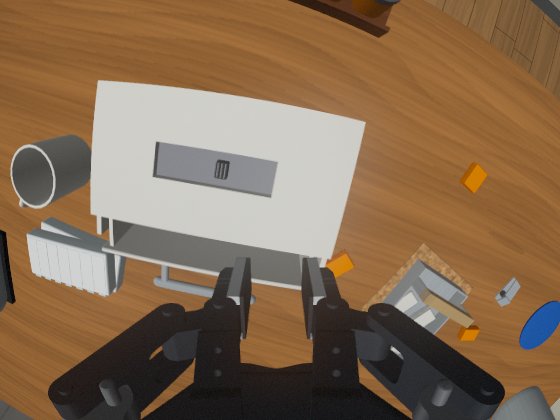

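The nub shows at (222,170) and the projected estimate was (223,171), so the lock position is confirmed.

Call:
move_arm --series '[{"delta_pos": [0.095,-0.138,0.1],"turn": 0.41},{"delta_pos": [0.095,-0.138,0.2],"turn": 0.41},{"delta_pos": [0.095,-0.138,0.26],"turn": 0.41},{"delta_pos": [0.095,-0.138,0.26],"turn": 0.41},{"delta_pos": [0.095,-0.138,0.26],"turn": 0.41}]'

```text
time_s: 11.33
ee_pos: [0.6738, 0.2084, 0.1905]
eef_rot: [0.996, 0.084, -0.001, 0.0]
wrist_force: [-0.3, 0.5, 0.1]
width: 0.303
grip_force: 0.0
```

```bash
python3 - <<'E'
from h import *
go([.6736,.2087,.153],.168)
E
```

```text
at [0.6738 0.2084 0.1905] psi 0.169 j [ 0.23  0.68  1.23 -0.    1.23  1.64] -> delta [-0.    -0.001  0.125] turn 0.001 rows 1
```

Call:
move_arm --series '[{"delta_pos": [0,0,0.05],"turn": 0},{"delta_pos": [0,0,0.09],"turn": 0},{"delta_pos": [0,0,0.115],"turn": 0},{"delta_pos": [0,0,0.12],"turn": 0},{"delta_pos": [0,0,0.12],"turn": 0}]'

```text
time_s: 11.75
ee_pos: [0.6742, 0.2084, 0.1552]
eef_rot: [0.997, 0.083, -0.0, 0.0]
wrist_force: [0.1, -0.3, -0.6]
width: 0.298
grip_force: 0.0
```

Call:
move_arm --series '[{"delta_pos": [0,-0.015,0],"turn": 0},{"delta_pos": [0,-0.03,0],"turn": 0},{"delta_pos": [0,-0.04,0],"turn": 0},{"delta_pos": [0,-0.05,0],"turn": 0},{"delta_pos": [0,-0.06,0],"turn": 0},{"delta_pos": [0,-0.07,0],"turn": 0},{"delta_pos": [0,-0.078,0],"turn": 0},{"delta_pos": [0,-0.083,0],"turn": 0},{"delta_pos": [0,-0.083,0],"turn": 0}]'

```text
time_s: 12.5
ee_pos: [0.6699, 0.2335, 0.1551]
eef_rot: [0.997, 0.082, -0.0, -0.0]
wrist_force: [-0.1, 0.2, -0.4]
width: 0.3
grip_force: 0.0
```

Call:
move_arm --series '[{"delta_pos": [-0.1,0.0,-0.15],"turn": 0},{"delta_pos": [-0.1,0.0,-0.3],"turn": 0},{"delta_pos": [-0.1,0.0,-0.3],"turn": 0},{"delta_pos": [-0.1,0.0,-0.3],"turn": 0}]'

```text
time_s: 12.83
ee_pos: [0.6416, 0.2288, 0.2503]
eef_rot: [0.997, 0.082, 0.004, -0.001]
wrist_force: [0.2, -0.1, 0.1]
width: 0.295
grip_force: 0.0
```

```bash
cat >> h.py <<'E'
YAW=.168; O=np.array([.5835,.2015]); C=np.array([[np.cos(YAW),-np.sin(YAW)],[np.sin(YAW),np.cos(YAW)]])
def nub():
    s=get_state(); a=camera("wrist"); g=a.max(2).astype(int)
    c=[proj("wrist",[np.r_[O+C@[x,y],.16]],s)[0] for x,y in [(.075,-.05),(.075,.05),(.105,.05),(.105,-.05)]]
    m=np.zeros(g.shape,np.uint8); cv2.fillConvexPoly(m,np.int32(c),1); m=cv2.erode(m,np.ones((5,5)))
    ys,xs=np.where((m>0)&(g<70)); p=plane("wrist",[[xs.mean(),ys.mean()]],.16,s)[0,:2]
    print("nub px",xs.mean(),ys.mean(),"case",np.round(C.T@(p-O),4),"n",len(xs)); return a
E
python3 - <<'E'
from h import *
a=nub(); cv2.imwrite("pics/w7.png",a[100:320,120:440,::-1].repeat(2,0).repeat(2,1))
E
```

```text
nub px nan nan case [nan nan] n 0h.py:57: RuntimeWarning: Mean of empty slice.
  ys,xs=np.where((m>0)&(g<70)); p=plane("wrist",[[xs.mean(),ys.mean()]],.16,s)[0,:2]
  ret = ret.dtype.type(ret / rcount)
h.py:58: RuntimeWarning: Mean of empty slice.
  print("nub px",xs.mean(),ys.mean(),"case",np.round(C.T@(p-O),4),"n",len(xs)); return a
```

View pics/w7.png

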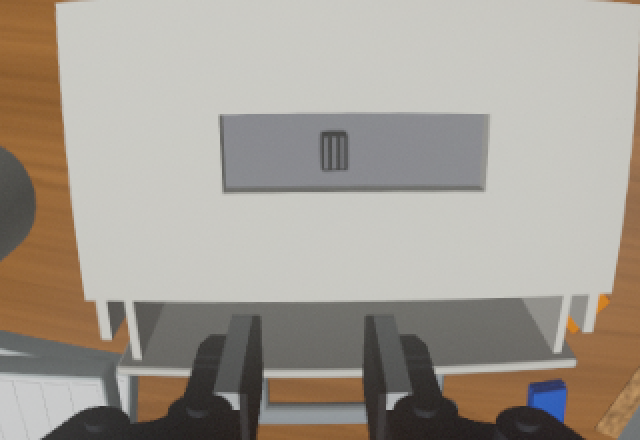

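The nub is at crop px 334 in a slot spanning 222 to 487, which puts it 7.7 mm to the +y side, so the lock is free. Next I hook the panel's top edge from inside with the shut fingers.

```bash
sed -i 's/g<70/g<95/' h.py; python3 - <<'E'
from h import *
go(np.r_[O+C@[.012,0],.21],YAW)
go(np.r_[O+C@[.012,0],.125],YAW)
E
```

```text
at [0.641  0.2286 0.2475] psi 0.165 j [0.27 0.58 1.26 0.   1.3  1.68] -> delta [-0.164  0.058  0.124] turn -0.006 rows 2
at [0.641  0.2286 0.2475] psi 0.165 j [0.27 0.58 1.26 0.   1.3  1.68] -> delta [-0.166  0.058  0.408] turn -0.006 rows 4
```

Call:
move_arm --series '[{"delta_pos": [-0.164,0.058,0.1],"turn": 0},{"delta_pos": [-0.164,0.058,0.12],"turn": 0},{"delta_pos": [-0.164,0.058,0.12],"turn": 0},{"delta_pos": [-0.164,0.058,0.12],"turn": 0},{"delta_pos": [-0.164,0.058,0.2],"turn": 0},{"delta_pos": [-0.164,0.058,0.28],"turn": 0},{"delta_pos": [-0.164,0.058,0.35],"turn": 0},{"delta_pos": [-0.164,0.058,0.4],"turn": 0},{"delta_pos": [-0.164,0.058,0.4],"turn": 0}]' --grip 1

```text
time_s: 13.63
ee_pos: [0.5941, 0.203, 0.1219]
eef_rot: [0.997, 0.082, -0.002, 0.0]
wrist_force: [-0.3, 0.2, -0.2]
width: -0.001
grip_force: 0.0
```

```bash
python3 - <<'E'
from h import *
s=get_state();print(s["width"],s["wrist_force"])
go(np.r_[O+C@[-.084,0],.105],YAW)
E
```

```text
-0.0008391588136305172 [-0.25854148  0.15932563 -0.21430052]
at [0.5941 0.203  0.1219] psi 0.165 j [0.26 0.61 1.53 0.   1.01 1.66] -> delta [-0.315  0.     0.058] turn -0.006 rows 3
```

Call:
move_arm --series '[{"delta_pos": [-0.03,0,0.0],"turn": 0},{"delta_pos": [-0.06,0,0.0],"turn": 0},{"delta_pos": [-0.09,0,0.0],"turn": 0},{"delta_pos": [-0.12,0,0.01],"turn": 0},{"delta_pos": [-0.15,0,0.02],"turn": 0},{"delta_pos": [-0.18,0,0.03],"turn": 0},{"delta_pos": [-0.21,0,0.04],"turn": 0},{"delta_pos": [-0.24,0,0.05],"turn": 0},{"delta_pos": [-0.265,0,0.06],"turn": 0},{"delta_pos": [-0.285,0,0.06],"turn": 0},{"delta_pos": [-0.3,0,0.06],"turn": 0},{"delta_pos": [-0.31,0,0.06],"turn": 0},{"delta_pos": [-0.315,0,0.06],"turn": 0},{"delta_pos": [-0.315,0,0.06],"turn": 0}]'

```text
time_s: 14.8
ee_pos: [0.5066, 0.1887, 0.11]
eef_rot: [0.997, 0.082, 0.006, -0.001]
wrist_force: [17.4, 3.1, 3.1]
width: 0.001
grip_force: 7.5
```

Call:
move_arm --series '[{"delta_pos": [0.05,0,0],"turn": 0},{"delta_pos": [0.05,0,-0.1],"turn": 0},{"delta_pos": [0.05,0,-0.25],"turn": 0},{"delta_pos": [0.05,0,-0.4],"turn": 0},{"delta_pos": [0.05,0.3,-0.45],"turn": -0.25},{"delta_pos": [0.05,0.7,-0.45],"turn": -1},{"delta_pos": [0.05,0.98,-0.45],"turn": -1},{"delta_pos": [0.05,0.98,-0.45],"turn": -1},{"delta_pos": [0.05,0.98,-0.45],"turn": -1},{"delta_pos": [0.05,0.98,-0.45],"turn": -1},{"delta_pos": [0.05,0.98,-0.45],"turn": -1}]' --grip -0.2

```text
time_s: 15.72
ee_pos: [0.5616, -0.0837, 0.2422]
eef_rot: [0.945, 0.327, 0.0, -0.0]
wrist_force: [0.9, 0.2, 0.6]
width: 0.6
grip_force: 0.0
```

```bash
python3 - <<'E'
from h import *
a=camera("top");b=camera("side"); 
cv2.imwrite("pics/o1.png",np.hstack([a[90:390,130:430],b[100:400,100:400]])[:,:,::-1])
tabs(a); go([.576,-.135,.16],1.37)
P=[np.r_[O+C@[-.1105,y],.075] for y in(-.05,.05)]+[np.r_[O+C@[-.093,y],.116] for y in(-.095,.095)]
print("expected open bar/edge top",np.round(proj("top",P)),"side",np.round(proj("side",P)))
E
```

```text
blob [214. 231.] [0.506 0.196] area 45.0 long -1.39
blob [102. 199.] [0.581 0.48 ] area 363.0 long -1.02
blob [501. 129.] [ 0.791 -0.547] area 42.5 long -0.06
at [ 0.5622 -0.0868  0.2421] psi 0.66 j [-0.23  0.37  1.59 -0.    1.18  0.68] -> delta [-0.062  0.155  0.274] turn -1.42 rows 3
expected open bar/edge top [[237. 238.]
 [196. 244.]
 [255. 225.]
 [173. 237.]] side [[279. 244.]
 [250. 267.]
 [285. 217.]
 [227. 260.]]
```

View pics/o1.png

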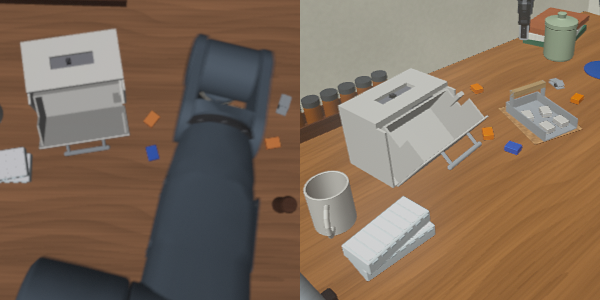

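The bin is wide open: in the top view its bar sits at about (197–238, 236–242), as predicted for 0.70 rad. All four tablets are in the tray. Next I take the tray by its handle.

Call:
move_arm --series '[{"delta_pos": [-0.062,0.155,0.1],"turn": -1},{"delta_pos": [-0.062,0.155,0.2],"turn": -1},{"delta_pos": [-0.062,0.155,0.27],"turn": -1},{"delta_pos": [-0.062,0.155,0.27],"turn": -1},{"delta_pos": [-0.062,0.155,0.27],"turn": -1}]'

```text
time_s: 16.23
ee_pos: [0.5751, -0.1296, 0.1593]
eef_rot: [0.834, 0.552, -0.001, -0.001]
wrist_force: [0.0, 0.1, 0.6]
width: 0.598
grip_force: 0.0
```

Call:
move_arm --series '[{"delta_pos": [0,0,0],"turn": -0.25},{"delta_pos": [0,0,0],"turn": -0.42},{"delta_pos": [0,0,0],"turn": -0.42},{"delta_pos": [0,0,0],"turn": -0.42}]'

```text
time_s: 16.57
ee_pos: [0.5761, -0.1296, 0.1613]
eef_rot: [0.775, 0.633, 0.0, 0.0]
wrist_force: [-0.2, -0.2, -0.2]
width: 0.595
grip_force: 0.0
```

```bash
python3 - <<'E'
from h import *
s=get_state();a=camera("wrist")
# handle by wood colour near its expected place
c=proj("wrist",[[.576,-.135,.079]],s)[0]; print("expected",c)
hsv=cv2.cvtColor(a,cv2.COLOR_RGB2HSV); cv2.imwrite("pics/w8.png",a[:,:,::-1])
go([.576,-.135,.052],1.37)
E
```

```text
expected [278.24866533 222.80684524]
at [ 0.576  -0.1296  0.1611] psi 1.37 j [-0.3   0.5   1.61  0.    1.03 -0.1 ] -> delta [-0.017  0.003  0.364] turn -0.0 rows 3
```

View pics/w8.png

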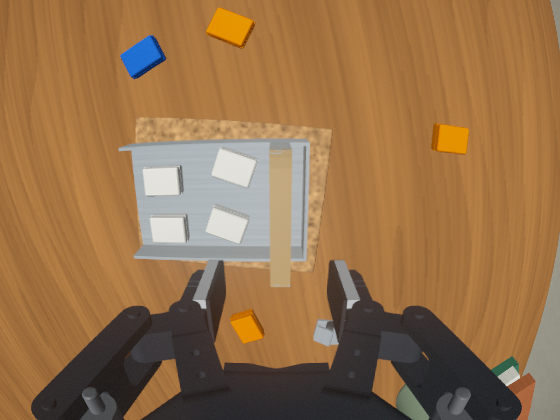

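The handle bar spans (281,145) to (281,287), centred between the fingers and square to them. All four tablets are still in the tray.

Call:
move_arm --series '[{"delta_pos": [-0.012,0.006,0.12],"turn": 0},{"delta_pos": [-0.012,0.006,0.23],"turn": 0},{"delta_pos": [-0.012,0.006,0.32],"turn": 0},{"delta_pos": [-0.012,0.006,0.364],"turn": 0},{"delta_pos": [-0.012,0.006,0.364],"turn": 0},{"delta_pos": [-0.012,0.006,0.364],"turn": 0}]'

```text
time_s: 17.12
ee_pos: [0.5771, -0.1338, 0.0517]
eef_rot: [0.773, 0.634, 0.0, 0.0]
wrist_force: [0.5, 0.1, 0.4]
width: 0.6
grip_force: 0.0
```

Call:
move_arm --series '[{"delta_pos": [0,0,0],"turn": 0},{"delta_pos": [0,0,0],"turn": 0},{"delta_pos": [0,0,0],"turn": 0},{"delta_pos": [0,0,0],"turn": 0},{"delta_pos": [0,0,0],"turn": 0},{"delta_pos": [0,0,0],"turn": 0},{"delta_pos": [0,0,-0.02],"turn": 0},{"delta_pos": [0,0,-0.04],"turn": 0},{"delta_pos": [0,0,-0.07],"turn": 0},{"delta_pos": [0,0,-0.1],"turn": 0},{"delta_pos": [0,0,-0.13],"turn": 0},{"delta_pos": [0,0,-0.13],"turn": 0}]' --grip 1 --newtons 100

```text
time_s: 18.12
ee_pos: [0.5777, -0.1341, 0.0924]
eef_rot: [0.773, 0.635, 0.001, 0.001]
wrist_force: [0.4, -0.0, -3.2]
width: 0.17
grip_force: 97.7
```

```bash
python3 - <<'E'
from h import *
s=get_state(); print(s["width"],s["wrist_force"],s["moment"],s["joint_positions"])
b=camera("side"); cv2.imwrite("pics/s2.png",cv2.resize(b[130:280,220:420],(800,600))[:,:,::-1])
E
```

```text
0.16976455421013417 [ 0.35778647 -0.03066676 -3.23935233] [-0.08050989 -0.24835943  0.04386008] [-3.06569824e-01  5.95734061e-01  1.64813133e+00 -9.08935890e-06
  8.94528501e-01 -1.10543541e-01]
```

View pics/s2.png

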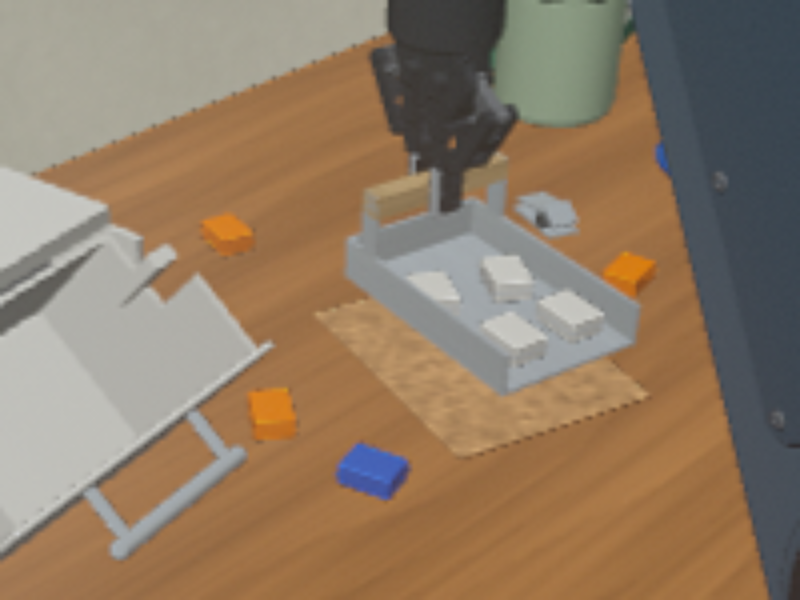

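The tray hangs level with four tablets in it. The tool always points down, so I'll tilt the tray in the grip. First I press the lip sideways against the fixed case wall to about 30°. Then I finish the tilt inside the mouth against the front panel.

```bash
python3 - <<'E'
from h import *
go(np.r_[O+C@[.09,-.28],.18],YAW)
print(O+C@[.09,-.28])
E
```

```text
at [ 0.5773 -0.134   0.0914] psi 1.375 j [-0.31  0.6   1.65  0.    0.89 -0.11] -> delta [ 0.335  0.416 -0.295] turn 2.414 rows 5
[ 0.71905194 -0.05950895]
```

Call:
move_arm --series '[{"delta_pos": [0.0,0.0,-0.1],"turn": 0.1},{"delta_pos": [0.05,0.06,-0.2],"turn": 0.25},{"delta_pos": [0.1,0.12,-0.27],"turn": 0.4},{"delta_pos": [0.15,0.18,-0.295],"turn": 0.55},{"delta_pos": [0.2,0.24,-0.295],"turn": 0.7},{"delta_pos": [0.25,0.3,-0.295],"turn": 0.85},{"delta_pos": [0.3,0.36,-0.295],"turn": 0.95},{"delta_pos": [0.335,0.416,-0.295],"turn": 1},{"delta_pos": [0.335,0.416,-0.295],"turn": 1}]'

```text
time_s: 18.92
ee_pos: [0.7207, -0.0577, 0.1774]
eef_rot: [0.906, 0.424, 0.0, -0.0]
wrist_force: [0.8, -0.2, -3.9]
width: 0.167
grip_force: 98.8
```

Call:
move_arm --series '[{"delta_pos": [0,0,0],"turn": 0.15},{"delta_pos": [0,0,0],"turn": 0.3},{"delta_pos": [0,0,0],"turn": 0.45},{"delta_pos": [0,0,0],"turn": 0.6},{"delta_pos": [0,0,0],"turn": 0.75},{"delta_pos": [0,0,0],"turn": 0.9},{"delta_pos": [0,0,0],"turn": 1},{"delta_pos": [0,0,0],"turn": 1}]'

```text
time_s: 19.58
ee_pos: [0.7182, -0.0596, 0.1778]
eef_rot: [0.983, 0.185, -0.001, -0.0]
wrist_force: [-0.2, 0.0, -3.6]
width: 0.167
grip_force: 98.8
```

Call:
move_arm --series '[{"delta_pos": [0,0,0],"turn": 0.15},{"delta_pos": [0,0,0],"turn": 0.3},{"delta_pos": [0,0,0],"turn": 0.41},{"delta_pos": [0,0,0],"turn": 0.41},{"delta_pos": [0,0,0],"turn": 0.41}]'

```text
time_s: 20.0
ee_pos: [0.7184, -0.0596, 0.1782]
eef_rot: [0.996, 0.086, -0.0, -0.0]
wrist_force: [-0.4, -0.5, -2.9]
width: 0.165
grip_force: 98.8
```

```bash
cat >> h.py <<'E'
def stat():
    s=get_state(); p=C.T@(s["ee_pos"][:2]-O)
    print("t",round(s["time_s"],1),"case xy",np.round(p,4),"z",round(s["ee_pos"][2],4),"psi",round(psi(s),3),"F",np.round(s["wrist_force"],1),"M",np.round(s["moment"],2),"w mm",round(s["width"]*85,2),"grip",round(s["grip_force"],1)); return s
E
python3 - <<'E'
from h import *
stat(); go(np.r_[O+C@[.09,-.28],.18],YAW)
E
```

```text
t 20.0 case xy [ 0.0893 -0.28  ] z 0.1782 psi 0.173 F [-0.4 -0.5 -2.9] M [-0.13  0.    0.  ] w mm 14.03 grip 98.8
at [ 0.7184 -0.0596  0.1782] psi 0.173 j [-0.15  0.72  1.19 -0.    1.23  1.25] -> delta [ 0.002  0.    -0.006] turn 0.01 rows 1
```

Call:
move_arm --series '[{"delta_pos": [0,0,0],"turn": 0},{"delta_pos": [0,0,0],"turn": 0},{"delta_pos": [0,0,0],"turn": 0},{"delta_pos": [0,-0.02,0],"turn": 0},{"delta_pos": [0,-0.04,0],"turn": 0},{"delta_pos": [0,-0.06,0],"turn": 0},{"delta_pos": [0,-0.07,0],"turn": 0},{"delta_pos": [0,-0.08,0],"turn": 0},{"delta_pos": [0,-0.08,0],"turn": 0}]' --newtons 20

```text
time_s: 20.75
ee_pos: [0.7146, -0.0351, 0.1787]
eef_rot: [0.996, 0.085, 0.0, 0.0]
wrist_force: [0.7, 0.3, -3.6]
width: 0.166
grip_force: 98.8
```

```bash
cat >> h.py <<'E'
def sideblobs():
    a=camera("side"); ks=blobs(white(a,150),15,400)
    print("side white",[(int(k[:,0,0].mean()),int(k[:,0,1].mean()),int(cv2.contourArea(k))) for k in ks]); return a
E
python3 - <<'E'
from h import *
stat(); a=sideblobs(); print(proj("side",[np.r_[O+C@[.09,-.2],.15]])); cv2.imwrite("pics/s3.png",a[:,:,::-1])
E
```

```text
t 20.8 case xy [ 0.0897 -0.2552] z 0.1787 psi 0.171 F [ 0.7  0.3 -3.6] M [-0.18 -0.03 -0.04] w mm 14.09 grip 98.8
side white [(550, 415, 47), (456, 356, 85), (210, 341, 216), (357, 183, 59), (516, 172, 119), (503, 167, 19), (356, 146, 109), (555, 141, 211), (349, 120, 41), (474, 107, 17), (480, 95, 111), (467, 93, 17), (555, 84, 42), (440, 34, 15), (445, 20, 106)]
[[252.6861232 164.9671332]]
```

Call:
move_arm --series '[{"delta_pos": [0,0,0],"turn": 0},{"delta_pos": [0,0,0],"turn": 0},{"delta_pos": [0,0,0],"turn": 0}]' --grip 1 --newtons 20

```text
time_s: 21.05
ee_pos: [0.7146, -0.0361, 0.1785]
eef_rot: [0.996, 0.085, -0.0, 0.0]
wrist_force: [-0.1, 0.7, -4.0]
width: 0.165
grip_force: 98.8
```

```bash
python3 - <<'E'
from h import *
stat()
E
```

```text
t 21.1 case xy [ 0.0896 -0.2561] z 0.1785 psi 0.17 F [-0.1  0.7 -4. ] M [-0.16 -0.03  0.03] w mm 14.02 grip 98.8
```

Call:
move_arm --series '[{"delta_pos": [0,0,0],"turn": 0},{"delta_pos": [0,0,0],"turn": 0}]' --grip 0.65 --newtons 20

```text
time_s: 21.22
ee_pos: [0.7146, -0.036, 0.1785]
eef_rot: [0.996, 0.085, -0.0, -0.0]
wrist_force: [-0.0, -1.1, -3.5]
width: 0.172
grip_force: 48.5
```

```bash
python3 - <<'E'
from h import *
stat()
E
```

```text
t 21.2 case xy [ 0.0896 -0.2561] z 0.1785 psi 0.17 F [-0.  -1.1 -3.5] M [-0.18 -0.06  0.  ] w mm 14.59 grip 48.5
```

The grip holds position rather than force: opening to 0.172 gave 48 N. I can therefore use gap-controlled tilting, with gravity wedging the square bar as the gap opens, and do it over the bin.

```bash
python3 - <<'E'
from h import *
go(np.r_[O+C@[.03,0],.30],YAW+np.pi/2)
E
```

```text
at [ 0.7146 -0.036   0.1785] psi 0.17 j [-0.12  0.71  1.21  0.    1.23  1.29] -> delta [-0.197 -0.854 -0.405] turn -3.138 rows 7
```

Call:
move_arm --series '[{"delta_pos": [0,0.03,-0.08],"turn": 0},{"delta_pos": [0,0.05,-0.16],"turn": -0.1},{"delta_pos": [0,0.05,-0.24],"turn": -0.25},{"delta_pos": [0,0.05,-0.32],"turn": -0.4},{"delta_pos": [0,0.05,-0.38],"turn": -0.55},{"delta_pos": [0,0.05,-0.405],"turn": -0.7},{"delta_pos": [0,0.05,-0.405],"turn": -0.85},{"delta_pos": [0,0.05,-0.405],"turn": -1},{"delta_pos": [0,0.05,-0.405],"turn": -1}]'

```text
time_s: 21.97
ee_pos: [0.7171, -0.0507, 0.3002]
eef_rot: [0.944, 0.33, 0.0, 0.0]
wrist_force: [0.1, -0.3, -4.2]
width: 0.178
grip_force: 48.4
```

Call:
move_arm --series '[{"delta_pos": [0,0,0],"turn": -0.15},{"delta_pos": [0,0,0],"turn": -0.3},{"delta_pos": [0,0,0],"turn": -0.45},{"delta_pos": [0,0,0],"turn": -0.6},{"delta_pos": [0,0,0],"turn": -0.75},{"delta_pos": [0,0,0],"turn": -0.9},{"delta_pos": [0,0,0],"turn": -1},{"delta_pos": [0,0,0],"turn": -1}]'

```text
time_s: 22.63
ee_pos: [0.7172, -0.0507, 0.2999]
eef_rot: [0.834, 0.552, -0.0, -0.0]
wrist_force: [-0.4, 0.3, -4.1]
width: 0.177
grip_force: 48.4
```

Call:
move_arm --series '[{"delta_pos": [0,0,0],"turn": -0.15},{"delta_pos": [0,0,0],"turn": -0.3},{"delta_pos": [0,0,0],"turn": -0.45},{"delta_pos": [0,0,0],"turn": -0.6},{"delta_pos": [0,0,0],"turn": -0.75},{"delta_pos": [0,0,0],"turn": -0.9},{"delta_pos": [0,0,0],"turn": -1},{"delta_pos": [0,0,0],"turn": -1}]'

```text
time_s: 23.3
ee_pos: [0.7172, -0.0506, 0.3]
eef_rot: [0.672, 0.741, 0.0, -0.0]
wrist_force: [0.0, -0.7, -3.0]
width: 0.176
grip_force: 48.4
```

```bash
python3 - <<'E'
from h import *
stat(); go(np.r_[O+C@[.03,0],.30],YAW+np.pi/2)
E
```

```text
t 23.3 case xy [ 0.0896 -0.2709] z 0.3 psi 1.669 F [ 0.  -0.7 -3. ] M [-0.02 -0.19  0.01] w mm 14.93 grip 48.4
at [ 0.7172 -0.0506  0.3   ] psi 1.669 j [-0.14  0.63  1.05  0.    1.46 -0.23] -> delta [ 0.887 -0.262  0.   ] turn -0.141 rows 7
```

Call:
move_arm --series '[{"delta_pos": [0.05,-0.01,0],"turn": -0.14},{"delta_pos": [0.13,-0.04,0],"turn": -0.14},{"delta_pos": [0.22,-0.06,0],"turn": -0.14},{"delta_pos": [0.31,-0.09,0],"turn": -0.14},{"delta_pos": [0.4,-0.12,0],"turn": -0.14},{"delta_pos": [0.49,-0.145,0],"turn": -0.14},{"delta_pos": [0.58,-0.17,0],"turn": -0.14},{"delta_pos": [0.67,-0.2,0],"turn": -0.14},{"delta_pos": [0.76,-0.225,0],"turn": -0.14},{"delta_pos": [0.83,-0.245,0],"turn": -0.14},{"delta_pos": [0.87,-0.257,0],"turn": -0.14},{"delta_pos": [0.887,-0.262,0],"turn": -0.14},{"delta_pos": [0.887,-0.262,0],"turn": -0.14}]'

```text
time_s: 24.38
ee_pos: [0.6125, 0.2069, 0.3001]
eef_rot: [0.645, 0.764, 0.0, 0.0]
wrist_force: [0.0, -0.6, -2.9]
width: 0.178
grip_force: 48.4
```

Call:
move_arm --series '[{"delta_pos": [0,0,0],"turn": 0},{"delta_pos": [0,0,0],"turn": 0},{"delta_pos": [0,0,0],"turn": 0}]' --grip 0.6 --newtons 60

```text
time_s: 24.63
ee_pos: [0.6133, 0.2053, 0.3005]
eef_rot: [0.646, 0.764, 0.0, 0.0]
wrist_force: [0.1, -0.8, -0.1]
width: 0.201
grip_force: 0.0
```

```bash
python3 - <<'E'
from h import *
stat(); sideblobs()
E
```

```text
t 24.6 case xy [ 0.03   -0.0012] z 0.3005 psi 1.738 F [ 0.1 -0.8 -0.1] M [-0.01 -0.05  0.  ] w mm 17.06 grip 0.0
side white [(550, 415, 43), (456, 356, 83), (212, 339, 196), (260, 253, 125), (256, 195, 220), (357, 183, 41), (361, 120, 233)]
```

```bash
python3 - <<'E'
from h import *
b=camera("side"); a=camera("top"); stat()
cv2.imwrite("pics/d1.png",np.hstack([cv2.resize(b[60:300,150:390],(400,400)),cv2.resize(a[120:270,140:290],(400,400))])[:,:,::-1])
E
```

```text
t 24.8 case xy [ 0.0298 -0.0007] z 0.3002 psi 1.739 F [-0.2 -0.5  0.2] M [-0.04 -0.    0.01] w mm 17.14 grip 0.0
```

View pics/d1.png

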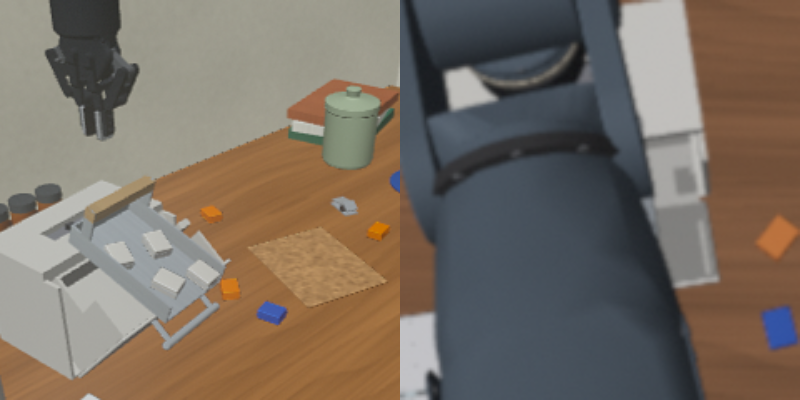

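The tray slipped when the gap opened. It landed on the case edge and the panel's top edge, tilted about 20° with all four tablets still in it. The bar shows in the left crop from (86,213) to (155,182). From here I can straddle the bar, move the tray back until the lip drops inside the mouth, and let it lean steeply.

```bash
cat >> h.py <<'E'
def tri(o1,d1,o2,d2):
    A=np.c_[d1,-d2]; t=np.linalg.lstsq(A,o2-o1,rcond=None)[0]; p,q=o1+t[0]*d1,o2+t[1]*d2
    return (p+q)/2,np.linalg.norm(p-q)
def wood(a,roi):
    h=cv2.cvtColor(a,cv2.COLOR_RGB2HSV).astype(int); m=(abs(h[...,0]-REF[0])<5)&(abs(h[...,1]-REF[1])<35)&(h[...,2]>90)
    z=np.zeros(m.shape,np.uint8); x0,x1,y0,y1=roi; z[y0:y1,x0:x1]=m[y0:y1,x0:x1]; return cv2.morphologyEx(z,cv2.MORPH_OPEN,np.ones((3,3)))
REF=cv2.cvtColor(cv2.imread("pics/w8.png")[170:260,276:286],cv2.COLOR_BGR2HSV).reshape(-1,3).mean(0)
def bar(rs=(180,260,140,215),rw=(120,430,0,330),zs=None):
    st=stat(); w=camera("wrist"); s=camera("side"); out={}
    for n,im,roi in (("wrist",w,rw),("side",s,rs)):
        k=max(blobs(wood(im,roi),30,9000),key=cv2.contourArea,default=None)
        if k is None: print(n,"none"); continue
        b=cv2.minAreaRect(k); out[n]=b; print(n,np.round(b[0],1),np.round(b[1],1),round(b[2],1),cv2.contourArea(k))
    if len(out)==2:
        o1,d1=ray("wrist",[out["wrist"][0]],st);o2,d2=ray("side",[out["side"][0]]); p,e=tri(o1,d1[0],o2,d2[0])
        print("bar",np.round(p,4),"case",np.round(C.T@(p[:2]-O),4),"miss",round(e,4))
E
python3 - <<'E'
from h import *
print(REF); bar()
E
```

```text
[ 18.76777778  89.62666667 192.59666667]
t 24.8 case xy [ 0.0298 -0.0007] z 0.3002 psi 1.739 F [-0.2 -0.5  0.2] M [-0.04 -0.    0.01] w mm 17.14 grip 0.0
wrist [240.4 209.9] [115.9  29.6] 88.8 2982.0
side [222.5 178.2] [10.4 45.7] 61.1 388.0
bar [0.584  0.2041 0.2245] case [0.0009 0.0025] miss 0.0091
```

Call:
move_arm --series '[{"delta_pos": [0.01,-0.096,0],"turn": 0},{"delta_pos": [0.01,-0.096,0.03],"turn": 0},{"delta_pos": [0.01,-0.096,0.1],"turn": 0},{"delta_pos": [0.01,-0.096,0.17],"turn": 0},{"delta_pos": [0.01,-0.096,0.23],"turn": 0},{"delta_pos": [0.01,-0.096,0.26],"turn": 0},{"delta_pos": [0.01,-0.096,0.29],"turn": 0},{"delta_pos": [0.01,-0.096,0.31],"turn": 0},{"delta_pos": [0.01,-0.096,0.315],"turn": 0},{"delta_pos": [0.01,-0.096,0.315],"turn": 0}]' --grip 0.2

```text
time_s: 25.72
ee_pos: [0.5839, 0.2045, 0.2058]
eef_rot: [0.645, 0.764, 0.0, 0.0]
wrist_force: [0.2, -0.2, -0.3]
width: 0.399
grip_force: 0.0
```

```bash
python3 - <<'E'
from h import *
bar()
E
```

```text
t 25.7 case xy [0.0009 0.0029] z 0.2058 psi 1.74 F [ 0.2 -0.2 -0.3] M [-0.    0.01  0.03] w mm 33.92 grip 0.0
wrist [284. 257.] [144.  48.] 90.0 6077.5
side [212.2 183.7] [10.9 25.6] 60.9 204.0
bar [0.584  0.2238 0.2224] case [0.0042 0.0219] miss 0.0034
```

Call:
move_arm --series '[{"delta_pos": [0,0.015,0],"turn": 0},{"delta_pos": [0,0.03,0],"turn": 0},{"delta_pos": [0,0.04,-0.005],"turn": 0},{"delta_pos": [0,0.05,-0.008],"turn": 0},{"delta_pos": [0,0.06,-0.011],"turn": 0},{"delta_pos": [0,0.07,-0.014],"turn": 0},{"delta_pos": [0,0.08,-0.017],"turn": 0},{"delta_pos": [0,0.09,-0.02],"turn": 0},{"delta_pos": [0,0.1,-0.023],"turn": 0},{"delta_pos": [0,0.11,-0.025],"turn": 0},{"delta_pos": [0,0.11,-0.025],"turn": 0}]'

```text
time_s: 26.73
ee_pos: [0.6168, 0.2101, 0.2131]
eef_rot: [0.645, 0.764, 0.0, 0.0]
wrist_force: [-2.9, 0.7, 2.2]
width: 0.399
grip_force: 1.7
```

```bash
python3 - <<'E'
from h import *
bar(rs=(160,260,120,215)); sideblobs()
E
```

```text
t 26.7 case xy [0.0343 0.003 ] z 0.2131 psi 1.74 F [-2.9  0.7  2.2] M [-0.05  0.56 -0.  ] w mm 33.94 grip 1.7
wrist [253.6 265. ] [128.4  40.1] 89.5 4722.0
side [204.4 178.8] [10.7 16.1] 63.4 130.0
bar [0.605  0.2253 0.2282] case [0.0252 0.0199] miss 0.0086
side white [(550, 415, 46), (456, 356, 83), (212, 339, 208), (357, 183, 56), (208, 163, 17), (360, 121, 252), (195, 101, 66), (534, 22, 36), (551, 12, 235)]
```

Call:
move_arm --series '[{"delta_pos": [0,0.01,-0.003],"turn": 0},{"delta_pos": [0,0.02,-0.005],"turn": 0},{"delta_pos": [0,0.03,-0.007],"turn": 0},{"delta_pos": [0,0.03,-0.007],"turn": 0}]'

```text
time_s: 27.22
ee_pos: [0.6257, 0.2116, 0.2151]
eef_rot: [0.645, 0.764, 0.0, 0.0]
wrist_force: [-2.0, -1.7, -1.2]
width: 0.399
grip_force: 0.9
```

```bash
python3 - <<'E'
from h import *
stat()
b=camera("side")
cv2.imwrite("pics/d2.png",cv2.resize(b[110:290,150:330],(600,600),interpolation=2)[:,:,::-1])
E
```

```text
t 27.2 case xy [0.0433 0.0029] z 0.2151 psi 1.74 F [-2.  -1.7 -1.2] M [-0.03  0.26  0.02] w mm 33.94 grip 0.9
```

View pics/d2.png

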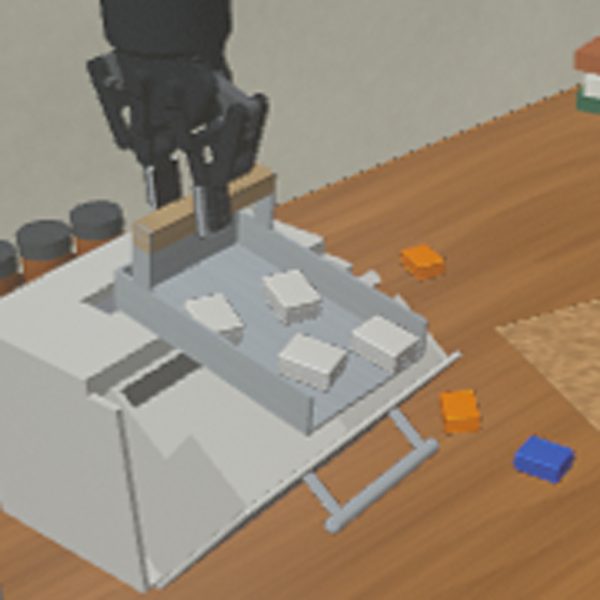

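The lip is now inside the panel, with its front corner at (308,430), all four tablets are in the tray and the finger is holding the bar. I'll ease toward the robot so the tray tilts about the case edge.

Call:
move_arm --series '[{"delta_pos": [0,-0.012,0.0],"turn": 0},{"delta_pos": [0,-0.024,0.0],"turn": 0},{"delta_pos": [0,-0.036,0.005],"turn": 0},{"delta_pos": [0,-0.048,0.01],"turn": 0},{"delta_pos": [0,-0.06,0.015],"turn": 0},{"delta_pos": [0,-0.072,0.02],"turn": 0},{"delta_pos": [0,-0.084,0.025],"turn": 0},{"delta_pos": [0,-0.096,0.03],"turn": 0},{"delta_pos": [0,-0.108,0.035],"turn": 0},{"delta_pos": [0,-0.12,0.04],"turn": 0},{"delta_pos": [0,-0.132,0.045],"turn": 0},{"delta_pos": [0,-0.144,0.05],"turn": 0},{"delta_pos": [0,-0.144,0.05],"turn": 0}]'

```text
time_s: 28.35
ee_pos: [0.5817, 0.2042, 0.1998]
eef_rot: [0.645, 0.764, -0.0, -0.0]
wrist_force: [-0.4, 0.0, -0.7]
width: 0.402
grip_force: 0.0
```

```bash
python3 - <<'E'
from h import *
bar(rs=(160,270,120,215)); sideblobs()
E
```

```text
t 28.4 case xy [-0.0013  0.0029] z 0.1998 psi 1.74 F [-0.4  0.  -0.7] M [ 0.01 -0.02 -0.02] w mm 34.17 grip 0.0
wrist [291.9 263.9] [ 49.2 131.5] 1.5 5841.0
side [214.1 182.1] [10.9 23.4] 60.9 191.5
bar [0.5841 0.2214 0.2234] case [0.004  0.0195] miss 0.002
side white [(550, 415, 44), (456, 356, 83), (212, 339, 206), (356, 183, 50), (360, 121, 245), (209, 111, 60), (557, 11, 37)]
```

```bash
python3 - <<'E'
from h import *
b=camera("side").astype(float)
d=cv2.resize(cv2.imread("pics/d1.png")[:,:400,::-1],(240,240),interpolation=cv2.INTER_AREA).astype(float)
n=b[60:300,150:390]; D=abs(n-d).mean(2)[140:200,50:140]
print("diff vs first rest",D.mean().round(1),(D>25).mean().round(3))
e=cv2.resize(cv2.imread("pics/d2.png")[:,:,::-1],(180,180),interpolation=cv2.INTER_AREA).astype(float)
E=abs(b[110:290,150:330]-e).mean(2)[90:150,50:140]; print("vs pushed",E.mean().round(1))
cv2.imwrite("pics/n1.png",b[:,:,::-1])
s=b.astype(np.uint8)
for lo in (185,200,215):
    print(lo,[(int(k[:,0,0].mean()),int(k[:,0,1].mean()),int(cv2.contourArea(k))) for k in blobs(white(s,lo),10,300) if 190<k[:,0,0].mean()<300 and 180<k[:,0,1].mean()<280])
E
```

```text
diff vs first rest 4.3 0.009
vs pushed 14.0
185 [(250, 227, 123), (271, 222, 111), (221, 210, 108), (243, 203, 100), (242, 181, 10)]
200 []
215 [][ WARN:0@0.626] global loadsave.cpp:1063 imwrite_ Unsupported depth image for selected encoder is fallbacked to CV_8U.
```

It slid back to its first rest: the rear finger reached the bar and the lip rode out over the panel. I'll repeat with a wider gap and push farther back, so that gravity does the tipping.

Call:
move_arm --series '[{"delta_pos": [0,0,-0.02],"turn": 0},{"delta_pos": [0,0.03,-0.03],"turn": 0},{"delta_pos": [0,0.06,-0.04],"turn": 0},{"delta_pos": [0,0.08,-0.04],"turn": 0},{"delta_pos": [0,0.092,-0.04],"turn": 0},{"delta_pos": [0,0.104,-0.04],"turn": 0},{"delta_pos": [0,0.116,-0.04],"turn": 0},{"delta_pos": [0,0.128,-0.042],"turn": 0},{"delta_pos": [0,0.14,-0.044],"turn": 0},{"delta_pos": [0,0.152,-0.046],"turn": 0},{"delta_pos": [0,0.164,-0.048],"turn": 0},{"delta_pos": [0,0.176,-0.05],"turn": 0},{"delta_pos": [0,0.188,-0.05],"turn": 0},{"delta_pos": [0,0.2,-0.05],"turn": 0},{"delta_pos": [0,0.206,-0.05],"turn": 0},{"delta_pos": [0,0.206,-0.05],"turn": 0}]' --grip -0.2

```text
time_s: 29.88
ee_pos: [0.6438, 0.2147, 0.2149]
eef_rot: [0.645, 0.764, 0.0, -0.0]
wrist_force: [-2.1, 1.2, -0.6]
width: 0.605
grip_force: 0.9
```

```bash
cat >> h.py <<'E'
def look():
    bar(rs=(160,270,100,215)); s=camera("side")
    print([(int(k[:,0,0].mean()),int(k[:,0,1].mean()),int(cv2.contourArea(k))) for k in blobs(white(s,185),10,300) if 180<k[:,0,0].mean()<300 and 150<k[:,0,1].mean()<280]); return s
E
python3 - <<'E'
from h import *
look()
E
```

```text
t 29.9 case xy [0.0617 0.003 ] z 0.2149 psi 1.74 F [-2.1  1.2 -0.6] M [-0.04  0.29  0.07] w mm 51.39 grip 0.9
wrist [234.8 260.5] [137.7  40.1] 89.0 4986.0
side [197.9 175.8] [10.3 17. ] 63.4 134.0
bar [0.6233 0.2295 0.2294] case [0.0439 0.021 ] miss 0.0073
[(242, 210, 94), (264, 203, 86), (213, 201, 81), (236, 193, 78), (238, 179, 24)]
```

```bash
cat >> h.py <<'E'
from scipy.optimize import least_squares
TF=np.array([[-.05,-.024],[-.05,.024],[.021,.033],[.012,-.022]])  # tray frame of tablets
def tabpts(p):
    bx,by,bz,th=p; out=[]
    for x,y in TF:
        r=np.array([x-.06,.019-.067]); c,s=np.cos(th),np.sin(th)
        out.append(np.r_[O+C@[bx+r[0]*c-r[1]*s,by+y],bz+r[0]*s+r[1]*c])
    return np.array(out)
def tilt(px,by=.0025):
    "px: tablets in order front-left,front-right(robot view +y first), rear.. matched by nearest"
    px=np.array(px,float)
    best=None
    import itertools
    for pm in itertools.permutations(range(4)):
        f=lambda q:(proj("side",tabpts([q[0],by,q[1],q[2]]))-px[list(pm)]).ravel()
        r=least_squares(f,[.02,.225,.3])
        if best is None or r.cost<best.cost: best=r
    print("bar x,z",np.round(best.x[:2],4),"tilt deg",np.degrees(best.x[2]).round(1),"rms px",np.sqrt(best.cost*2/8).round(2))
E
python3 - <<'E'
from h import *
tilt([(250,227),(271,222),(221,210),(243,203)])
tilt([(242,210),(264,203),(213,201),(236,193)])
E
```

```text
bar x,z [-0.0105  0.233 ] tilt deg 18.3 rms px 2.41
bar x,z [0.0259 0.2399] tilt deg 1.6 rms px 2.09
```

Call:
move_arm --series '[{"delta_pos": [0,0.01,0.01],"turn": 0},{"delta_pos": [0,0.02,0.02],"turn": 0},{"delta_pos": [0,0.03,0.025],"turn": 0},{"delta_pos": [0,0.04,0.025],"turn": 0},{"delta_pos": [0,0.05,0.025],"turn": 0},{"delta_pos": [0,0.06,0.025],"turn": 0},{"delta_pos": [0,0.07,0.025],"turn": 0},{"delta_pos": [0,0.08,0.025],"turn": 0},{"delta_pos": [0,0.083,0.025],"turn": 0},{"delta_pos": [0,0.083,0.025],"turn": 0}]'

```text
time_s: 30.87
ee_pos: [0.6683, 0.2189, 0.2076]
eef_rot: [0.645, 0.764, 0.0, 0.0]
wrist_force: [-0.8, -0.2, -0.9]
width: 0.604
grip_force: 0.5
```

```bash
python3 - <<'E'
from h import *
look()
E
```

```text
t 30.9 case xy [0.0865 0.003 ] z 0.2076 psi 1.74 F [-0.8 -0.2 -0.9] M [-0.04  0.1   0.  ] w mm 51.37 grip 0.5
wrist [232.4 265.7] [128.2  41.7] 87.9 4731.5
side [187.9 173.3] [10.3 21. ] 63.4 153.5
bar [0.6477 0.237  0.2299] case [0.0693 0.0243] miss 0.0101
[(234, 205, 88), (256, 198, 82), (205, 197, 72), (228, 189, 77), (191, 179, 16), (234, 177, 34)]
```

Call:
move_arm --series '[{"delta_pos": [0,-0.012,0],"turn": 0},{"delta_pos": [0,-0.024,0],"turn": 0},{"delta_pos": [0,-0.036,0],"turn": 0},{"delta_pos": [0,-0.048,0],"turn": 0},{"delta_pos": [0,-0.06,0],"turn": 0},{"delta_pos": [0,-0.072,0],"turn": 0},{"delta_pos": [0,-0.084,0],"turn": 0},{"delta_pos": [0,-0.096,0],"turn": 0},{"delta_pos": [0,-0.108,0],"turn": 0},{"delta_pos": [0,-0.12,0],"turn": 0},{"delta_pos": [0,-0.12,0],"turn": 0}]'

```text
time_s: 31.93
ee_pos: [0.632, 0.2128, 0.2076]
eef_rot: [0.645, 0.764, -0.0, -0.0]
wrist_force: [-1.1, 0.2, -1.0]
width: 0.602
grip_force: 0.5
```

```bash
python3 - <<'E'
from h import *
look()
E
```

```text
t 31.9 case xy [0.0497 0.003 ] z 0.2076 psi 1.74 F [-1.1  0.2 -1. ] M [-0.03  0.09  0.06] w mm 51.15 grip 0.5
wrist [236.7 268.6] [122.1  57.4] 88.7 6150.0
side [201.9 172.3] [10.3 17.4] 63.4 108.5
bar [0.6126 0.2291 0.2388] case [0.0333 0.0223] miss 0.0001
[(236, 218, 126), (257, 214, 114), (208, 199, 114), (259, 193, 11), (231, 194, 107), (238, 179, 31)]
```

The bar is at x 33 mm and z 239 mm, which matches the predicted pivot at about 28°. Continuing past 50°.

Call:
move_arm --series '[{"delta_pos": [0,-0.012,0],"turn": 0},{"delta_pos": [0,-0.024,0],"turn": 0},{"delta_pos": [0,-0.036,0],"turn": 0},{"delta_pos": [0,-0.048,0],"turn": 0},{"delta_pos": [0,-0.06,0],"turn": 0},{"delta_pos": [0,-0.072,0],"turn": 0},{"delta_pos": [0,-0.084,0],"turn": 0},{"delta_pos": [0,-0.096,0],"turn": 0},{"delta_pos": [0,-0.108,0],"turn": 0},{"delta_pos": [0,-0.115,0],"turn": 0},{"delta_pos": [0,-0.115,0],"turn": 0},{"delta_pos": [0,-0.115,0],"turn": 0},{"delta_pos": [0,-0.115,0],"turn": 0}]'

```text
time_s: 33.17
ee_pos: [0.5987, 0.2071, 0.2077]
eef_rot: [0.645, 0.764, 0.0, 0.0]
wrist_force: [-0.7, -1.0, -1.1]
width: 0.599
grip_force: 0.0
```

```bash
python3 - <<'E'
from h import *
look()
E
```

```text
t 33.2 case xy [0.0159 0.0029] z 0.2077 psi 1.74 F [-0.7 -1.  -1.1] M [-0.06  0.01 -0.  ] w mm 50.91 grip 0.0
wrist [272.5 261.5] [135.  55.] 90.0 6541.5
side [211.  176.5] [ 8.  22.8] 63.4 141.5
bar [0.5925 0.2236 0.2332] case [0.0125 0.0202] miss 0.0047
[(241, 229, 129), (260, 222, 114), (213, 206, 118), (236, 201, 110), (259, 193, 10), (239, 180, 29)]
```

```bash
python3 - <<'E'
from h import *
tilt([(241,229),(260,222),(213,206),(236,201)])
tilt([(236,218),(257,214),(208,199),(231,194)])
E
```

```text
bar x,z [0.     0.2354] tilt deg 29.2 rms px 1.93
bar x,z [0.0194 0.2469] tilt deg 23.3 rms px 2.51
```

The tray slid until its lip rested on the panel's inner face, at roughly 30°. I'll turn the gripper, open it fully and press down on both side walls near the lip to steepen it.

Call:
move_arm --series '[{"delta_pos": [0,0,-0.12],"turn": 0},{"delta_pos": [0,0,-0.24],"turn": 0.25},{"delta_pos": [0,0,-0.3],"turn": 0.5},{"delta_pos": [0,0,-0.3],"turn": 0.75},{"delta_pos": [0,0,-0.3],"turn": 1},{"delta_pos": [0,0,-0.3],"turn": 1}]' --grip -1

```text
time_s: 33.82
ee_pos: [0.5986, 0.2071, 0.2979]
eef_rot: [0.816, 0.579, 0.0, 0.0]
wrist_force: [0.1, -0.7, -0.1]
width: 0.999
grip_force: 0.0
```

Call:
move_arm --series '[{"delta_pos": [0,0,0],"turn": 0.25},{"delta_pos": [0,0,0],"turn": 0.5},{"delta_pos": [0,0,0],"turn": 0.75},{"delta_pos": [0,0,0],"turn": 1},{"delta_pos": [0,0,0],"turn": 1}]'

```text
time_s: 34.23
ee_pos: [0.5985, 0.207, 0.2973]
eef_rot: [0.933, 0.361, -0.0, -0.0]
wrist_force: [-0.5, 0.8, -1.2]
width: 0.997
grip_force: 0.0
```

Call:
move_arm --series '[{"delta_pos": [0,0,0],"turn": 0.25},{"delta_pos": [0,0,0],"turn": 0.5},{"delta_pos": [0,0,0],"turn": 0.75},{"delta_pos": [0,0,0],"turn": 1},{"delta_pos": [0,0,0],"turn": 1}]'

```text
time_s: 34.65
ee_pos: [0.5985, 0.207, 0.2974]
eef_rot: [0.993, 0.12, -0.0, 0.0]
wrist_force: [0.1, 0.7, 0.1]
width: 1.001
grip_force: 0.0
```

```bash
python3 - <<'E'
from h import *
look(); go(np.r_[O+C@[-.065,.0025],.15],YAW)
E
```

```text
t 34.6 case xy [0.0157 0.0029] z 0.2974 psi 0.241 F [0.1 0.7 0.1] M [-0.04  0.02 -0.06] w mm 85.06 grip 0.0
wrist [285.5 225.8] [159.5  31.9] 4.0 4677.0
side [219.3 172.6] [ 7.6 39.4] 63.4 251.5
bar [0.5979 0.1984 0.2319] case [ 0.0137 -0.0055] miss 0.0035
[(241, 229, 97), (260, 222, 105), (214, 207, 93), (236, 201, 76), (239, 180, 26)]
at [0.5985 0.207  0.2975] psi 0.248 j [0.26 0.45 1.34 0.   1.35 1.58] -> delta [-0.268 -0.02   0.492] turn 0.159 rows 5
```

Call:
move_arm --series '[{"delta_pos": [-0.12,0,0],"turn": 0.16},{"delta_pos": [-0.24,-0.002,0],"turn": 0.16},{"delta_pos": [-0.268,-0.002,0.1],"turn": 0.16},{"delta_pos": [-0.268,-0.002,0.2],"turn": 0.16},{"delta_pos": [-0.268,-0.002,0.3],"turn": 0.16},{"delta_pos": [-0.268,-0.002,0.4],"turn": 0.16},{"delta_pos": [-0.268,-0.002,0.46],"turn": 0.16},{"delta_pos": [-0.268,-0.002,0.49],"turn": 0.16},{"delta_pos": [-0.268,-0.002,0.51],"turn": 0.16},{"delta_pos": [-0.268,-0.002,0.53],"turn": 0.16},{"delta_pos": [-0.268,-0.002,0.55],"turn": 0.16},{"delta_pos": [-0.268,-0.002,0.55],"turn": 0.16}]'

```text
time_s: 35.8
ee_pos: [0.5203, 0.1885, 0.1324]
eef_rot: [0.997, 0.08, -0.0, -0.0]
wrist_force: [-0.6, 0.5, 0.4]
width: 1.003
grip_force: 0.0
```

```bash
python3 - <<'E'
from h import *
look()
E
```

```text
t 35.8 case xy [-0.0645 -0.0022] z 0.1324 psi 0.161 F [-0.6  0.5  0.4] M [ 0.06 -0.04  0.  ] w mm 85.24 grip 0.0
wrist none
side [214.1 175.2] [ 7.6 27.7] 63.4 175.0
[(243, 229, 101), (260, 222, 116), (211, 205, 96)]
```

Continue down in small steps, watching the force.

Call:
move_arm --series '[{"delta_pos": [0,0,0.012],"turn": 0},{"delta_pos": [0,0,0.024],"turn": 0},{"delta_pos": [0,0,0.036],"turn": 0},{"delta_pos": [0,0,0.048],"turn": 0},{"delta_pos": [0,0,0.06],"turn": 0},{"delta_pos": [0,0,0.072],"turn": 0},{"delta_pos": [0,0,0.072],"turn": 0}]'

```text
time_s: 36.53
ee_pos: [0.5202, 0.1885, 0.1105]
eef_rot: [0.997, 0.08, -0.0, 0.0]
wrist_force: [0.5, -0.0, 0.1]
width: 1.0
grip_force: 0.4
```

```bash
python3 - <<'E'
from h import *
look()
E
```

```text
t 36.5 case xy [-0.0646 -0.0022] z 0.1105 psi 0.16 F [ 0.5 -0.   0.1] M [-0.01 -0.05  0.01] w mm 85.01 grip 0.4
wrist none
side [215.3 177.4] [ 7.5 26.9] 60.9 162.5
[(244, 234, 114), (259, 223, 117), (213, 209, 77)]
```

Call:
move_arm --series '[{"delta_pos": [0,0,0.012],"turn": 0},{"delta_pos": [0,0,0.024],"turn": 0},{"delta_pos": [0,0,0.036],"turn": 0},{"delta_pos": [0,0,0.048],"turn": 0},{"delta_pos": [0,0,0.06],"turn": 0},{"delta_pos": [0,0,0.06],"turn": 0},{"delta_pos": [0,0,0.06],"turn": 0}]'

```text
time_s: 37.27
ee_pos: [0.524, 0.189, 0.0953]
eef_rot: [0.997, 0.08, 0.005, -0.0]
wrist_force: [9.0, 1.6, 13.5]
width: 1.0
grip_force: 6.4
```

```bash
python3 - <<'E'
from h import *
s=look(); cv2.imwrite("pics/p1.png",s[:,:,::-1])
E
```

```text
t 37.3 case xy [-0.0608 -0.0023] z 0.0953 psi 0.161 F [ 9.   1.6 13.5] M [-0.5  -1.61  0.43] w mm 84.99 grip 6.4
wrist none
side [214.4 182.4] [ 8.3 26.7] 60.3 171.0
[(256, 225, 68)]
```

Call:
move_arm --series '[{"delta_pos": [0,0,-0.06],"turn": 0},{"delta_pos": [0,0,-0.18],"turn": 0},{"delta_pos": [0,0,-0.3],"turn": 0},{"delta_pos": [0,0,-0.42],"turn": 0},{"delta_pos": [0,0,-0.54],"turn": 0},{"delta_pos": [0,0,-0.6],"turn": 0},{"delta_pos": [0,0,-0.6],"turn": 0}]'

```text
time_s: 38.0
ee_pos: [0.5217, 0.1889, 0.2771]
eef_rot: [0.997, 0.08, 0.003, -0.001]
wrist_force: [0.7, -0.2, -0.3]
width: 1.001
grip_force: 0.0
```

```bash
python3 - <<'E'
from h import *
s=look(); st=get_state(); w=camera("wrist"); cv2.imwrite("pics/w9.png",w[:,:,::-1]); cv2.imwrite("pics/s9.png",s[:,:,::-1])
for lo in (150,170,185,200):
  print(lo,[(int(k[:,0,0].mean()),int(k[:,0,1].mean()),int(cv2.contourArea(k))) for k in blobs(white(w,lo),100,4000) if 120<k[:,0,0].mean()<440])
E
```

```text
t 38.0 case xy [-0.063  -0.0021] z 0.2771 psi 0.16 F [ 0.7 -0.2 -0.3] M [-0.   -0.   -0.04] w mm 85.12 grip 0.0
wrist [278.4 134.8] [ 37.7 187.1] 89.0 6328.0
side [223.1 177.6] [ 8.4 46.9] 61.3 306.5
bar [0.5838 0.1974 0.2259] case [-0.0004 -0.0041] miss 0.0006
[(255, 224, 42), (184, 209, 45), (240, 180, 18)]
150 [(160, 207, 121)]
170 []
185 [(274, 216, 352), (314, 177, 816), (166, 115, 116), (143, 108, 118), (399, 103, 118)]
200 [(273, 216, 168), (314, 177, 767), (399, 103, 108)]
```

```bash
cat >> h.py <<'E'
def onfloor(px,st,bx,bz,th,off=.019):
    "pixel -> tray-frame (x along tray from lip, y) on floor plane raised by off"
    o,d=ray("wrist",px,st); c,s=np.cos(th),np.sin(th)
    ex=np.r_[C@[c,0],s]; ez=np.r_[C@[-s,0],c]; B=np.r_[O+C@[bx,-.004],bz]; F=B+ez*(off-.067)
    P=o+d*(((F-o)@ez)/(d@ez))[:,None]; ey=np.r_[C@[0,1],0]
    return np.c_[(P-F)@ex+.145,(P-F)@ey]
E
python3 - <<'E'
from h import *
st=get_state(); w=cv2.imread("pics/w9.png")[:,:,::-1].copy()
print("lip-distance,y mm:",np.round(1e3*onfloor([(314,177),(274,216),(166,115),(399,103)],st,-.0004,.2259,np.radians(43))))
a=cv2.imread("pics/s9.png"); 
cv2.imwrite("pics/m.png",np.hstack([cv2.resize(w[60:300,120:420,::-1],(450,360)),cv2.resize(a[150:270,180:297],(350,360))]))
E
```

```text
lip-distance,y mm: [[ 26. -36.]
 [-56.   4.]
 [115.  85.]
 [127. -91.]]
```

View pics/m.png

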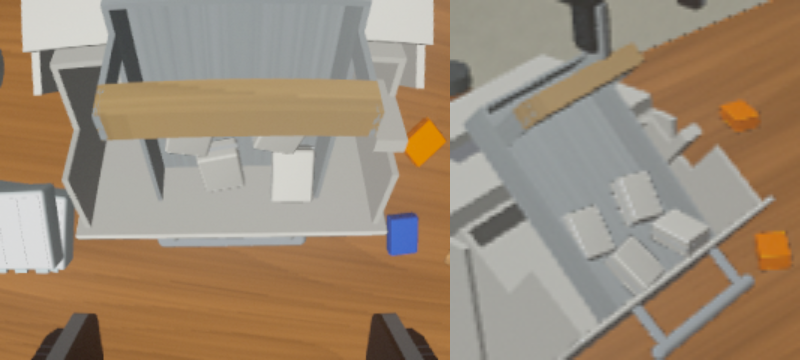

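The tray now leans at about 45–50° with all four tablets slid down to the lip, at left-crop (190,145), (220,170), (280,140) and (293,175), stopped by the panel. I'll grip the bar at this angle and draw the lip back so they drop in.

Call:
move_arm --series '[{"delta_pos": [0,0,-0.05],"turn": -0.25},{"delta_pos": [0.1,0,-0.1],"turn": -0.5},{"delta_pos": [0.2,0.005,-0.1],"turn": -0.75},{"delta_pos": [0.208,0.006,-0.1],"turn": -1},{"delta_pos": [0.208,0.006,-0.1],"turn": -1}]' --grip 0.06

```text
time_s: 38.62
ee_pos: [0.5827, 0.1965, 0.3007]
eef_rot: [0.945, 0.327, -0.002, -0.0]
wrist_force: [-1.3, -0.4, -0.2]
width: 0.468
grip_force: 0.0
```

Call:
move_arm --series '[{"delta_pos": [0,0,0],"turn": -0.25},{"delta_pos": [0,0,0],"turn": -0.5},{"delta_pos": [0,0,0],"turn": -0.75},{"delta_pos": [0,0,0],"turn": -1},{"delta_pos": [0,0,0],"turn": -1}]'

```text
time_s: 39.03
ee_pos: [0.5813, 0.1966, 0.3019]
eef_rot: [0.836, 0.549, -0.001, -0.0]
wrist_force: [-0.3, 0.7, -0.7]
width: 0.468
grip_force: 0.0
```

Call:
move_arm --series '[{"delta_pos": [0,0,0],"turn": -0.25},{"delta_pos": [0,0,0],"turn": -0.5},{"delta_pos": [0,0,0],"turn": -0.75},{"delta_pos": [0,0,0],"turn": -1},{"delta_pos": [0,0,0],"turn": -1}]'

```text
time_s: 39.45
ee_pos: [0.5816, 0.1966, 0.3023]
eef_rot: [0.675, 0.737, -0.001, -0.0]
wrist_force: [-0.3, 0.8, -0.6]
width: 0.47
grip_force: 0.0
```

```bash
python3 - <<'E'
from h import *
look(); go(np.r_[O+C@[0,-.004],.207],YAW+np.pi/2)
E
```

```text
t 39.5 case xy [-0.0027 -0.0045] z 0.3023 psi 1.659 F [-0.3  0.8 -0.6] M [-0.01 -0.02  0.02] w mm 39.95 grip 0.0
wrist [279.6 216.4] [145.4  32.4] 85.7 4169.0
side [224.8 176.7] [ 8.4 39.5] 61.3 283.5
bar [0.582  0.1972 0.2276] case [-0.0022 -0.004 ] miss 0.0047
[(256, 224, 77), (240, 180, 22)]
at [0.5818 0.1966 0.3027] psi 1.652 j [ 0.25  0.41  1.38 -0.    1.35  0.17] -> delta [0.002 0.008 0.319] turn -0.173 rows 3
```

Call:
move_arm --series '[{"delta_pos": [0.002,0.003,0.08],"turn": -0.17},{"delta_pos": [0.002,0.003,0.16],"turn": -0.17},{"delta_pos": [0.002,0.003,0.23],"turn": -0.17},{"delta_pos": [0.002,0.003,0.28],"turn": -0.17},{"delta_pos": [0.002,0.003,0.315],"turn": -0.17},{"delta_pos": [0.002,0.003,0.315],"turn": -0.17},{"delta_pos": [0.002,0.003,0.315],"turn": -0.17}]'

```text
time_s: 40.18
ee_pos: [0.5831, 0.1974, 0.2088]
eef_rot: [0.644, 0.765, -0.0, -0.0]
wrist_force: [0.1, 0.2, 0.7]
width: 0.468
grip_force: 0.0
```

Call:
move_arm --series '[{"delta_pos": [0,0,0],"turn": 0},{"delta_pos": [0,0,0],"turn": 0},{"delta_pos": [0,0,0],"turn": 0},{"delta_pos": [0,0,0],"turn": 0},{"delta_pos": [0,0,0],"turn": 0},{"delta_pos": [0,0,0],"turn": 0}]' --grip 1 --newtons 80

```text
time_s: 40.68
ee_pos: [0.5841, 0.1976, 0.2099]
eef_rot: [0.643, 0.766, 0.001, 0.001]
wrist_force: [4.6, 1.2, 6.4]
width: 0.213
grip_force: 78.1
```

```bash
python3 - <<'E'
from h import *
look()
E
```

```text
t 40.7 case xy [-0.0001 -0.004 ] z 0.2099 psi 1.745 F [4.6 1.2 6.4] M [ 0.06 -0.65 -0.  ] w mm 18.12 grip 78.1
wrist [276. 248.] [162.  54.] 90.0 7353.0
side [215.5 181.9] [ 8.3 18.2] 60.3 121.5
bar [0.5797 0.2191 0.2259] case [-0.0008  0.018 ] miss 0.0016
[(205, 238, 261), (222, 228, 12), (256, 224, 87), (250, 239, 11), (240, 180, 23)]
```

Call:
move_arm --series '[{"delta_pos": [0,0,-0.03],"turn": 0},{"delta_pos": [0,0,-0.06],"turn": 0},{"delta_pos": [0,0,-0.1],"turn": 0},{"delta_pos": [0,0,-0.14],"turn": 0},{"delta_pos": [0,0,-0.18],"turn": 0},{"delta_pos": [0,0,-0.18],"turn": 0},{"delta_pos": [0,0,-0.18],"turn": 0}]'

```text
time_s: 41.42
ee_pos: [0.5832, 0.1974, 0.2634]
eef_rot: [0.643, 0.766, 0.001, 0.0]
wrist_force: [0.4, 0.1, -4.1]
width: 0.215
grip_force: 78.4
```

```bash
python3 - <<'E'
from h import *
s=look(); cv2.imwrite("pics/s10.png",s[:,:,::-1])
a=s[140:280,180:300]
for lo in (120,150,170): print(lo,[(int(k[:,0,0].mean())+180,int(k[:,0,1].mean())+140,int(cv2.contourArea(k))) for k in blobs(white(a,lo,30),20,900)])
# tray grey-blue mask extents
h=cv2.cvtColor(s,cv2.COLOR_RGB2HSV).astype(int); m=((h[...,0]>95)&(h[...,0]<120)&(h[...,1]>20)&(h[...,1]<70)&(h[...,2]>90)).astype(np.uint8); m[:,:170]=0;m[:,320:]=0;m[290:]=0
k=max(blobs(cv2.morphologyEx(m,cv2.MORPH_OPEN,np.ones((3,3))),100,1e5),key=cv2.contourArea); print("tray px",cv2.minAreaRect(k),cv2.boundingRect(k))
# predictions of lip/rear corners for tilts
st=get_state();p=C.T@(st["ee_pos"][:2]-O); bz=st["ee_pos"][2]+.0187
for th in (15,45,60,75,90):
    t=np.radians(th);f=lambda x,z,y:np.r_[O+C@[p[0]+x*np.cos(t)-z*np.sin(t),p[1]+y],bz+x*np.sin(t)+z*np.cos(t)]
    print(th,np.round(proj("side",[f(-.145,-.067,.055),f(-.145,-.067,-.055),f(.025,-.067,.055),f(.025,-.067,-.055)])).astype(int).tolist())
E
```

```text
t 41.4 case xy [-0.001 -0.004] z 0.2634 psi 1.745 F [ 0.4  0.1 -4.1] M [ 0.06  0.02 -0.04] w mm 18.25 grip 78.4
wrist [276. 248.] [162.  54.] 90.0 7195.5
side [212.9 158.8] [ 8.5 19.7] 63.4 137.5
bar [0.5791 0.2193 0.2787] case [-0.0014  0.0183] miss 0.0028
[]
120 []
150 [(190, 207, 315), (185, 187, 128), (192, 154, 594)]
170 [(189, 207, 303), (185, 187, 119)]
tray px ((213.0, 28.0), (56.0, 86.0), 90.0) (170, 0, 87, 57)
15 [[252, 229], [287, 204], [190, 184], [227, 165]]
45 [[228, 237], [262, 213], [181, 168], [219, 150]]
60 [[214, 233], [249, 211], [178, 160], [216, 142]]
75 [[200, 226], [235, 204], [176, 151], [215, 134]]
90 [[187, 215], [222, 195], [176, 143], [216, 127]]
```

```bash
cat >> h.py <<'E'
def weigh(n=10):
    v=[]
    for _ in range(n): camera("top"); v.append(get_state()["wrist_force"])
    print("mean F",np.mean(v,0).round(2),"sd",np.std(v,0).round(2))
def chars(a,x0,x1,y0,y1,step=4):
    "coarse text map of a region: o orange/wood, b dark, 0-9 brightness, W white-ish neutral"
    h=cv2.cvtColor(a,cv2.COLOR_RGB2HSV).astype(int)
    for y in range(y0,y1,step):
        r=""
        for x in range(x0,x1,step//2):
            H,S,V=h[y,x]; r+= "o" if S>75 and H<30 else "b" if V<70 else str(min(9,V*10//256))
        print(y,r)
E
python3 - <<'E'
from h import *
weigh(10); s=camera("side"); chars(s,165,300,140,262)
E
```

```text
mean F [ 0.36 -0.03 -3.08] sd [0.43 0.51 0.37]
140 5556666556565666665666bbbbbbbb24bbbbbb466666666666666666666666666666
144 56666555556666665666666b4bbbbbbbbbbboo666666666666666666666666666666
148 5556665566656666656666635bbb43bbb2oooooo66666666666666666666666ooooo
152 6566665666666566666666655b3o453bbboo3666666666666666666666oooooooooo
156 56666566566666666665b24oooooo53bbb5566666666666666666ooooooooooooooo
160 6556666655566664224ooooooooo253bbb56666666666666oooooooooooooooooooo
164 666666666655635665o55ooo2566644455556666666ooooooooooooooooooooooooo
168 66666666655556555555o566666666666555556ooooooooooooooooooooooooooooo
172 6665333334555555555666666666666666555556oooooooooooooooooooooooooooo
176 34533333333555555666666666666666666655556ooooooooooooooooooooooooooo
180 3334333332366555566666666666666666666555555ooooooooooooooooooooooooo
184 3224ooo6777777555556666666666666666666555555oooooooooooooooooooooooo
188 ooo677777777777555556666666666666666666655555ooooooooooooooooooooooo
192 77777777777744445555566666666666666666666555555676oooooooooooooooooo
196 7777777754443bb267555556666
[... 509 characters left out ...]
77655555665566656666666665666675ooooooooooo
228 6666666656753333677777777777655555666766766666666665663ooooooooooooo
232 66666666677676777777777777777755555666666666666665745ooooooooooooooo
236 66666666665566777777777777777776565666666667666753oo66oooooooooooooo
240 66666666666566677777767777777777777656666656663oooooo565oooooooooooo
244 666666666664666667766667777777777777655667743oooooooooo6654ooooooooo
248 666666666665566666666666677777777766666753oooooooooo5664oooooooooooo
252 6666666666665666666666666677777777666746oooooooooo6654oooooooooooooo
256 6666666666664666666666666666766667753oo665ooooo56654oooooooooooooooo
260 6666666666665666666666666666666763ooooooo66oo6654ooooooooooooooooooo
```

The brightness map shows only plain tray floor, so the tray is empty. Its measured moment of about zero puts the tilt at 45°. I'll carry it to the mat.

```bash
python3 - <<'E'
from h import *
go([.497,-.1206,.33],1.32)
E
```

```text
at [0.583  0.1973 0.2625] psi 1.745 j [0.25 0.44 1.44 0.   1.26 0.08] -> delta [-0.994 -0.466 -0.225] turn 0.849 rows 9
```

Call:
move_arm --series '[{"delta_pos": [0,0,-0.07],"turn": 0},{"delta_pos": [0,0,-0.15],"turn": 0},{"delta_pos": [0,0,-0.22],"turn": 0},{"delta_pos": [-0.08,-0.04,-0.225],"turn": 0.08},{"delta_pos": [-0.18,-0.085,-0.225],"turn": 0.16},{"delta_pos": [-0.28,-0.13,-0.225],"turn": 0.25},{"delta_pos": [-0.38,-0.18,-0.225],"turn": 0.33},{"delta_pos": [-0.48,-0.225,-0.225],"turn": 0.42},{"delta_pos": [-0.58,-0.27,-0.225],"turn": 0.5},{"delta_pos": [-0.68,-0.32,-0.225],"turn": 0.6},{"delta_pos": [-0.78,-0.365,-0.225],"turn": 0.7},{"delta_pos": [-0.87,-0.41,-0.225],"turn": 0.8},{"delta_pos": [-0.94,-0.44,-0.225],"turn": 0.85},{"delta_pos": [-0.98,-0.46,-0.225],"turn": 0.85},{"delta_pos": [-0.994,-0.466,-0.225],"turn": 0.85},{"delta_pos": [-0.994,-0.466,-0.225],"turn": 0.85}]'

```text
time_s: 43.45
ee_pos: [0.4968, -0.1212, 0.3302]
eef_rot: [0.79, 0.613, 0.0, 0.0]
wrist_force: [0.5, 0.2, -2.7]
width: 0.216
grip_force: 78.8
```

```bash
python3 - <<'E'
from h import *
stat(); go([.497,-.1206,.14],1.32)
# bin contents from top camera: white/neutral map of mouth region
P=[np.r_[O+C@[x,y],z] for x,z in((-.093,.116),(.02,.15)) for y in(-.095,.095)]; print(np.round(proj("top",P)))
a=camera("top"); chars(a,165,262,178,242,3)
E
```

```text
t 43.5 case xy [-0.1394 -0.3036] z 0.3302 psi 1.319 F [ 0.5  0.2 -2.7] M [0.01 0.02 0.  ] w mm 18.37 grip 78.8
at [ 0.4968 -0.1212  0.3302] psi 1.319 j [-0.33  0.19  1.61  0.    1.33 -0.08] -> delta [0.002 0.    0.634] turn -0.003 rows 5
[[255. 225.]
 [173. 237.]
 [247. 175.]
 [165. 187.]]
178 7777777777777666665554444334444444444444444455555555555666666666666666666666666666666766665oooooo
181 5444434444444444444444444555555555566666666666666666666666666666666666666666666666666676433oooooo
184 4444455555555556666666666666666666666666666666666666666666666666666666666666655444455666533oooooo
187 5443334566666666666666666666666666666666666666666666666666666666666666666666655444444567643oooooo
190 43bbbbb456666666666666666666666666666666666666666666666666666666666666666666665444444456643oooooo
193 542bbbb35666666666666666666666666666666666666666666666666666665655555555566666655566666655ooooooo
196 454bbbbb3566666666666666666666666666666666555555554566666666655444444444566665555555555544ooooooo
199 3553bbbbb4566666666666665555555544444456654444444444565555555554555555554444444444444444444
[... 734 characters left out ...]
34444444444444444444444444444444444444444444444444444444444444444444444444444444555554oo
226 oooo554bb3444444444444444444444444444444444444444444444444444444444444445555555666665555544oooooo
229 oooo45532444444444444444444444444444444444444444444445555555666655555444ooooooooooooooooooooooooo
232 oooo4555444444444444444444444444455555556666655555444oooooooooooooo4543oooooooooooooooooooooooooo
235 oooo4455544445555555566665555554443oooooooooooooooooooooooooooooooo44433433oooooooooooooooooooooo
238 oooo555555544oooooooooooooooooo4543ooooooooooooo444444444455555555555555444oooooooooooooooooooooo
241 oooooooooooooooooooooooooooooo444544444555555555555554444444444oooooooooooooooooooooooooooooooooo
```

Four tablets show up in the bin. Lowering the tray until its lip touches the mat.

Call:
move_arm --series '[{"delta_pos": [0,0,0.1],"turn": 0},{"delta_pos": [0,0,0.2],"turn": 0},{"delta_pos": [0,0,0.3],"turn": 0},{"delta_pos": [0,0,0.4],"turn": 0},{"delta_pos": [0,0,0.5],"turn": 0},{"delta_pos": [0,0,0.57],"turn": 0},{"delta_pos": [0,0,0.6],"turn": 0},{"delta_pos": [0,0,0.615],"turn": 0},{"delta_pos": [0,0,0.62],"turn": 0},{"delta_pos": [0,0,0.62],"turn": 0}]'

```text
time_s: 44.33
ee_pos: [0.4976, -0.1204, 0.145]
eef_rot: [0.79, 0.613, 0.0, 0.001]
wrist_force: [-0.0, 0.0, -2.8]
width: 0.213
grip_force: 78.8
```

```bash
python3 - <<'E'
from h import *
stat(); s=camera("side"); cv2.imwrite("pics/s11.png",s[:,:,::-1])
p=get_state()["ee_pos"]; u=np.array([np.cos(-.25),np.sin(-.25)])
for th in (40,45,50):
    t=np.radians(th);x,z=-.145,-.067; q=[np.r_[p[:2]+u*(x*np.cos(t)-z*np.sin(t))+np.array([-u[1],u[0]])*y,p[2]+.0187+x*np.sin(t)+z*np.cos(t)] for y in(.055,-.055)]
    print(th,np.round(q,3).tolist(),np.round(proj("side",q)))
chars(s,290,400,190,250,3)
E
```

```text
t 44.3 case xy [-0.1385 -0.303 ] z 0.145 psi 1.32 F [-0.   0.  -2.8] M [-0.03  0.03 -0.01] w mm 18.09 grip 78.8
40 [[0.445, -0.05, 0.019], [0.418, -0.157, 0.019]] [[344. 237.]
 [378. 225.]]
45 [[0.458, -0.054, 0.014], [0.431, -0.16, 0.014]] [[341. 236.]
 [375. 224.]]
50 [[0.471, -0.057, 0.01], [0.444, -0.163, 0.01]] [[337. 235.]
 [371. 223.]]
190 ooooooooooooooooooooooooooooooooo555555666666666666666666666666666666655555556oooooooooooooooooooooooooooooooo
193 oooooooooooooooooooooooooooooooooo5555556666666666666666666666666666666655555556oooooooooooooooooooooooooooooo
196 ooooooooooooooooooooooooooooooooooo5555556666666666666666666666666666666655555556ooooooooooooooooooooooooooooo
199 oooooooooooooooooooooooooooooooooooo555555666666666666666666666666666666665555556ooooooooooooooooooooooooooooo
202 ooooooooooooooooooooooooooooooooooooo5555555666666666666666666666666666666655555556ooooooooooooooooooooooooooo
205 oooooooooooooooooooooooooooooooooooooo6555555666666666666666666666666666666655555556oooooooooooooooooooooooooo
208 ooooooooooooooooooooooooooooooooooooooo6555555666666666666666
[... 844 characters left out ...]
oooooooooo
232 oooooooooooooooooooooooooooooooooooooooooooooooo655555566666666666oooooooooooooooooooooooooooooooooooooooooooo
235 ooooooooooooooooooooooooooooooooooooooooooooooooo65555556ooooooooooooooooooooooooooooooooooooooooooooooooooooo
238 oooooooooooooooooooooooooooooooooooooooooooooooooooooooooooooooooooooooooooooooooooooooooooooooooooooooooooooo
241 oooooooooooooooooo57765ooooooooooooooooooooooooooooooooooooooooooooooooooooooooooooooooooooooooooooooooooooooo
244 ooooooooooooooo56777777777777755oooooooooooooooooooooooooooooooooooooooooooooooooooooooooooooooooooooooooooooo
247 oooooooooooooo4667777777777776444ooooooooooooooooooooooooooooooooooooooooooooooooooooooooooooooooooooooooooooo
```

Call:
move_arm --series '[{"delta_pos": [0,0,0.015],"turn": 0},{"delta_pos": [0,0,0.03],"turn": 0},{"delta_pos": [0,0,0.038],"turn": 0},{"delta_pos": [0,0,0.044],"turn": 0},{"delta_pos": [0,0,0.05],"turn": 0},{"delta_pos": [0,0,0.05],"turn": 0}]'

```text
time_s: 44.88
ee_pos: [0.5059, -0.1233, 0.1363]
eef_rot: [0.79, 0.613, 0.007, 0.01]
wrist_force: [16.1, -2.5, 39.4]
width: 0.216
grip_force: 83.0
```

```bash
python3 - <<'E'
from h import *
stat()
E
```

```text
t 44.9 case xy [-0.1308 -0.3073] z 0.1363 psi 1.319 F [16.1 -2.5 39.4] M [-0.29 -2.59  0.02] w mm 18.4 grip 83.0
```

Call:
move_arm --series '[{"delta_pos": [0,0,-0.01],"turn": 0},{"delta_pos": [0,0,-0.022],"turn": 0},{"delta_pos": [0,0,-0.022],"turn": 0},{"delta_pos": [0,0,-0.022],"turn": 0}]'

```text
time_s: 45.22
ee_pos: [0.4976, -0.1208, 0.1363]
eef_rot: [0.79, 0.613, 0.001, 0.001]
wrist_force: [2.9, -0.7, 5.3]
width: 0.213
grip_force: 80.2
```

```bash
python3 - <<'E'
from h import *
stat()
E
```

```text
t 45.2 case xy [-0.1386 -0.3034] z 0.1363 psi 1.32 F [ 2.9 -0.7  5.3] M [-0.1  -0.43 -0.01] w mm 18.08 grip 80.2
```

Call:
move_arm --series '[{"delta_pos": [0,0,0],"turn": 0},{"delta_pos": [0,0,0],"turn": 0},{"delta_pos": [0,0.02,0.01],"turn": 0},{"delta_pos": [0,0.04,0.02],"turn": 0},{"delta_pos": [0,0.06,0.03],"turn": 0},{"delta_pos": [0,0.083,0.04],"turn": 0},{"delta_pos": [0,0.11,0.058],"turn": 0},{"delta_pos": [0,0.135,0.075],"turn": 0},{"delta_pos": [0,0.16,0.093],"turn": 0},{"delta_pos": [0,0.18,0.113],"turn": 0},{"delta_pos": [0,0.203,0.135],"turn": 0},{"delta_pos": [0,0.225,0.158],"turn": 0},{"delta_pos": [0,0.25,0.19],"turn": 0},{"delta_pos": [0,0.265,0.215],"turn": 0},{"delta_pos": [0,0.278,0.235],"turn": 0},{"delta_pos": [0,0.29,0.255],"turn": 0},{"delta_pos": [0,0.3,0.27],"turn": 0},{"delta_pos": [0,0.3,0.27],"turn": 0}]' --grip 0.4

```text
time_s: 46.72
ee_pos: [0.5842, -0.1429, 0.0537]
eef_rot: [0.79, 0.613, -0.0, -0.0]
wrist_force: [-1.5, 0.1, -0.3]
width: 0.297
grip_force: 0.6
```

```bash
python3 - <<'E'
from h import *
stat(); bar(rs=(290,400,150,230)); s=camera("side"); chars(s,290,400,160,250,3)
E
```

```text
t 46.7 case xy [-0.0569 -0.3397] z 0.0537 psi 1.32 F [-1.5  0.1 -0.3] M [0.04 0.16 0.01] w mm 25.27 grip 0.6
t 46.7 case xy [-0.0569 -0.3397] z 0.0537 psi 1.32 F [-1.5  0.1 -0.3] M [0.04 0.16 0.01] w mm 25.27 grip 0.6
wrist [267.  256.5] [145.  42.] 90.0 5578.0
side [313.  218.5] [33.2  6.4] 45.0 163.0
bar [ 0.5872 -0.1324 -0.0113] case [-0.0521 -0.3299] miss 0.0647
160 ooooooooooooooooooooooooobbbbbbbbbbbbb22bbbbb22344boooooooooo45455555555554443ooooooooooo333333333333333333333
163 ooooooooooooooooooooooooobbb23bbbbbbbbbbbbbbbbb23444ooooooooooooooooooooooooooooooooooooo333333333333333333333
166 oooooooooooooooooooooooooobb23bbbbbbbbbbbbbbbbb233444ooooooooooooooooooooooooooooooooooooo33333333333333333333
169 ooooooooooooooooooooooooooobbbbbbbbbbbbbbbbbbbbb2bb23444b2ooooooooooooooooooooooooooooooooo3333333333333333333
172 oooooooooooooooooooooooooooobbbbbbb22bbbbbbbbbbbbbbbbbbbbooooooooooooooooooooooooooooooooooo333333333333333333
175 oooooooooooooooooooooooooooooobbbb2bbbbbbb233bbbbbbbbbboooooooooooooooooooooooooooooooooooooo33333333333333333
178 ooooooooooooooooooooooooooooooo554bbb
[... 2018 characters left out ...]
oooooooo33
232 ooooooooooooooooooooooooooooooooooooooooooo555555555556666666666666666666556ooooooooooooooooooooooooooooooooo3
235 oooooooooooooooooooooooooooooooooooooooooooooo655555556666666666655oooooooooooooooooooooooooooooooooooooooooo4
238 ooooooooooooooooooooooooooooooooooooooooooooooooo6555566555ooooooooooooooooooooooooooooooooooooooooooooooooooo
241 oooooooooooooooooo57765ooooooooooooooooooooooooooooooooooooooooooooooooooooooooooooooooooooooooooooooooooooooo
244 ooooooooooooooo56777777777777755oooooooooooooooooooooooooooooooooooooooooooooooooooooooooooooooooooooooooooooo
247 oooooooooooooo4667777777777776544ooooooooooooooooooooooooooooooooooooooooooooooooooooooooooooooooooooooooooooo
```

Call:
move_arm --series '[{"delta_pos": [0,-0.005,0],"turn": 0},{"delta_pos": [0,-0.005,0],"turn": 0},{"delta_pos": [0,-0.005,0],"turn": 0},{"delta_pos": [0,-0.005,-0.1],"turn": 0},{"delta_pos": [0,-0.005,-0.22],"turn": 0},{"delta_pos": [0,-0.005,-0.34],"turn": 0.1},{"delta_pos": [0,-0.005,-0.46],"turn": 0.35},{"delta_pos": [0,-0.005,-0.5],"turn": 0.6},{"delta_pos": [0,-0.005,-0.5],"turn": 0.85},{"delta_pos": [0,-0.005,-0.5],"turn": 1},{"delta_pos": [0,-0.005,-0.5],"turn": 1}]' --grip 0

```text
time_s: 47.78
ee_pos: [0.5828, -0.1426, 0.2053]
eef_rot: [0.918, 0.397, 0.0, 0.0]
wrist_force: [0.2, -0.7, 0.3]
width: 0.498
grip_force: 0.0
```

```bash
cat >> h.py <<'E'
def traymask(a,name,roi,st=None,z=.007):
    h=cv2.cvtColor(a,cv2.COLOR_RGB2HSV).astype(int); m=((h[...,0]>90)&(h[...,0]<125)&(h[...,1]>15)&(h[...,1]<90)&(h[...,2]>70)).astype(np.uint8)
    x0,x1,y0,y1=roi; q=np.zeros_like(m); q[y0:y1,x0:x1]=m[y0:y1,x0:x1]
    k=max(blobs(cv2.morphologyEx(q,cv2.MORPH_CLOSE,np.ones((5,5))),100,1e5),key=cv2.contourArea)
    b=cv2.boxPoints(cv2.minAreaRect(k)); P=plane(name,b,z,st); print(name,"tray box px",np.round(b).tolist(),"world",np.round(P[:,:2],3).tolist(),"mid",P[:,:2].mean(0).round(3))
E
python3 - <<'E'
from h import *
st=stat(); w=camera("wrist"); cv2.imwrite("pics/w12.png",w[:,:,::-1])
try: traymask(w,"wrist",(60,500,30,330),st,z=.034)
except Exception as e: print(e)
m=np.array([[.636,-.085,.004],[.592,-.223,.004],[.416,-.169,.004],[.458,-.035,.004]]); print("mat px wrist",np.round(proj("wrist",m,st)).tolist())
go(np.r_[O+C@[-.16,0],.20],YAW)
E
```

```text
t 47.8 case xy [-0.0582 -0.3391] z 0.2053 psi 0.816 F [ 0.2 -0.7  0.3] M [ 0.04  0.   -0.02] w mm 42.29 grip 0.0
wrist tray box px [[141.0, 204.0], [215.0, 159.0], [262.0, 235.0], [187.0, 280.0]] world [[0.464, -0.057], [0.558, -0.081], [0.535, -0.171], [0.432, -0.154]] mid [ 0.497 -0.116]
mat px wrist [[275.0, 106.0], [330.0, 223.0], [194.0, 283.0], [135.0, 186.0]]
at [ 0.5827 -0.1425  0.2049] psi 0.821 j [-0.32  0.47  1.55  0.    1.13  0.43] -> delta [ 0.418 -1.104  0.016] turn 1.307 rows 9
```

The tray sits on the mat within a few millimetres of centre. Now I shut the bin by pushing its bar from the front.

Call:
move_arm --series '[{"delta_pos": [0.2,-0.52,0],"turn": 0.5},{"delta_pos": [0.2,-0.52,0],"turn": 0.75},{"delta_pos": [0.2,-0.52,0],"turn": 1},{"delta_pos": [0.36,-0.95,0],"turn": 1},{"delta_pos": [0.36,-0.95,0],"turn": 1},{"delta_pos": [0.36,-0.95,0],"turn": 1},{"delta_pos": [0.36,-0.95,0],"turn": 1},{"delta_pos": [0.36,-0.95,0],"turn": 1},{"delta_pos": [0.36,-0.95,0],"turn": 1}]' --grip 1

```text
time_s: 48.58
ee_pos: [0.4465, 0.1335, 0.2047]
eef_rot: [0.987, 0.163, -0.0, -0.0]
wrist_force: [1.1, -1.1, 0.2]
width: 0.003
grip_force: 0.0
```

```bash
python3 - <<'E'
from h import *
stat(); go(np.r_[O+C@[-.16,0],.062],YAW)
go(np.r_[O+C@[-.16,0],.20],YAW)
a=camera("top"); traymask(a,"top",(300,390,180,280)); tabs(a)
h=cv2.cvtColor(a,cv2.COLOR_RGB2HSV)
for n,(u,v) in dict(blue=(282,242),or1=(281,209),or2=(335,137),or3=(403,233),clip=(414,195)).items(): print(n,h[v,u])
E
```

```text
t 48.6 case xy [-0.1465 -0.0442] z 0.2047 psi 0.327 F [ 1.1 -1.1  0.2] M [ 0.03 -0.04 -0.  ] w mm 0.24 grip 0.0
at [0.4465 0.1335 0.2047] psi 0.327 j [0.19 0.23 1.89 0.   1.02 1.43] -> delta [-0.021 -0.152  0.476] turn 0.317 rows 4
at [0.4465 0.1335 0.2047] psi 0.327 j [0.19 0.23 1.89 0.   1.02 1.43] -> delta [-0.021 -0.153  0.016] turn 0.317 rows 2
top tray box px [[314.0, 254.0], [328.0, 199.0], [369.0, 210.0], [355.0, 265.0]] world [[0.453, -0.056], [0.594, -0.092], [0.569, -0.197], [0.428, -0.159]] mid [ 0.511 -0.126]
blob [324. 412.] [ 0.079 -0.08 ] area 43.0 long -1.56
blob [112. 201.] [0.576 0.454] area 329.5 long 0.0
blue [111 176 158]
or1 [ 12 169 178]
or2 [ 12 169 178]
or3 [ 12 171 177]
clip [108  19 131]
```

```bash
python3 - <<'E'
from h import *
st=get_state(); w=camera("wrist"); cv2.imwrite("pics/w13.png",w[:,:,::-1])
P=[np.r_[O+C@[x,y],z] for x,z in((-.093,.116),(.02,.15)) for y in(-.095,.095)]; q=np.round(proj("wrist",P,st)).astype(int); print(q.tolist())
g=w.max(2)
x0,x1=q[:,0].min(),q[:,0].max(); y0,y1=max(q[:,1].min(),0),q[:,1].max()
for y in range(y0,y1,6): print(y,"".join(chr(48+min(int(g[y,x])//12,30)) for x in range(max(x0,0),min(x1,560),3)))
E
```

```text
[[353, 155], [106, 122], [395, -5], [107, -34]]
0 =@;7777767777777777>@@@@@@@@@@@@@@@@@@@@@@@@@@@@@@@@@@@@@@@@@@@@@@@@@@@@@@@@@@@@@@@@@>==========@
6 >@@7767777777777777;@@@@@@@@@@@@@@@@@@@@@@@@@@@@@@@@@@@@@@@@@@@@@@@@@@@@@@@@@@@@@@@@@==========@@
12 >>@77777777777777777@@@@@@@@@@@@@@@@@@@@@@@@@@@@@@@@@@@@@@@@@@@@@@@@@@@@@@@@@@@@@@@@>=========?@?
18 ==@>7777777777777777@@@@@@@@@@@@@@@@@@@@@@@@@@@@@@@@@@@@@@@@@@@@@@@@@@@@@@@@@@@@@@@@=?????====@@=
24 ==?@7777777777777777@@@@@@@@@@????????????@@@@@@@@@@@@@@@@@@@@@@@@@@@@@@@@@@@@@@@@@===??????=@@==
30 >>>?7777777777777777?@@@@@@@????????????8=@@????????:@@@@@@@@@@@@@@@@@@@@@@@@@@@@@?===????????=99
36 >?77777777777777777>????????A@@@@@@@@@@:7?@????????>:@@@@@@@@@????????@@@@@@@@@@@@=====????????==
42 ;77777777777777777??????????@@@@@@@@@@@=??AAAABBBBB9???????@@@?????????@@@@@@@@@@>=====?????????=
48 7777777777777777>?????????????????????????@@@@@@?????????????ABCA@????>@@@@@@@@@@=>====>?????????
54 777777777777777??????????????????????????????=ACA??????????=;;@@@@@@@@??????????>===>=>@@@@@@@@@?
60 7777777777777:???????????????????????????
[... 880 characters left out ...]
????????????????????????????@@????@?????@??@?@@??@@???@@?@?@????@????????>>>>>>@@???>?CC
120 @@@???????????????????@?????@?????@??@?????????@@?@????@@@???@???????@?@???@@??????>>>>@@>??????C
126 =888<=<>?@AABBBBBBCBBAA@@@??????????@@????@?@???@?????@?@@??@?@@?????@????@?@???@??>>>@@?>>>>>??@
132 988;>>>>>>>>>>>>>>====>>>;9>?@ABBBBCBBBA@@?????@???????@@???@@???@????@?@??????@?@?>>@@?????>>>>>
138 888>>??>>>>>>>>>>>>>>>>=?<9;;<>========>>><=?@ABBBBBBAA@@?@@????????????@??????????>?@@>??>??????
144 888==>>=>=>>>>>>>>>>>????????????????>>==<;;<=>>>>???>>>>=?@ABBBBBAA@@??????????????@@?>?>>>>??>?
150 88======>>>>>>>>>>>>=>>>>====>??????????????????????>>=<;??<=>>????>>>>?ABBBBBA@@??????=>>>>>>>>>
```

Four tablets can be made out in the bin. Now I lower the fingers in front of the bar and push.

Call:
move_arm --series '[{"delta_pos": [-0.021,-0.15,0.0],"turn": 0.25},{"delta_pos": [-0.021,-0.15,0.1],"turn": 0.32},{"delta_pos": [-0.021,-0.15,0.2],"turn": 0.32},{"delta_pos": [-0.021,-0.15,0.3],"turn": 0.32},{"delta_pos": [-0.021,-0.15,0.4],"turn": 0.32},{"delta_pos": [-0.021,-0.15,0.47],"turn": 0.32},{"delta_pos": [-0.021,-0.15,0.475],"turn": 0.32},{"delta_pos": [-0.021,-0.15,0.475],"turn": 0.32}]'

```text
time_s: 49.35
ee_pos: [0.4281, 0.1707, 0.0617]
eef_rot: [0.997, 0.08, -0.001, 0.0]
wrist_force: [0.5, 0.3, 0.1]
width: 0.002
grip_force: 0.0
```

```bash
python3 - <<'E'
from h import *
stat(); go(np.r_[O+C@[-.0565,0],.117],YAW)
E
```

```text
t 49.4 case xy [-0.1584 -0.0044] z 0.0617 psi 0.159 F [0.5 0.3 0.1] M [ 0.03 -0.04  0.02] w mm 0.2 grip 0.0
at [0.4281 0.1707 0.0617] psi 0.159 j [ 0.28  0.46  2.   -0.    0.67  1.69] -> delta [ 0.339 -0.017 -0.185] turn -0.017 rows 3
```

Call:
move_arm --series '[{"delta_pos": [0.06,-0.015,0],"turn": 0},{"delta_pos": [0.1,-0.015,0],"turn": 0},{"delta_pos": [0.12,-0.015,-0.02],"turn": 0},{"delta_pos": [0.14,-0.015,-0.047],"turn": 0},{"delta_pos": [0.157,-0.015,-0.07],"turn": 0},{"delta_pos": [0.175,-0.015,-0.086],"turn": 0},{"delta_pos": [0.19,-0.015,-0.1],"turn": 0},{"delta_pos": [0.207,-0.015,-0.112],"turn": 0},{"delta_pos": [0.223,-0.015,-0.125],"turn": 0},{"delta_pos": [0.24,-0.015,-0.136],"turn": 0},{"delta_pos": [0.26,-0.015,-0.148],"turn": 0},{"delta_pos": [0.279,-0.015,-0.159],"turn": 0},{"delta_pos": [0.3,-0.015,-0.17],"turn": 0},{"delta_pos": [0.32,-0.015,-0.178],"turn": 0},{"delta_pos": [0.335,-0.015,-0.184],"turn": 0},{"delta_pos": [0.345,-0.015,-0.185],"turn": 0},{"delta_pos": [0.35,-0.015,-0.185],"turn": 0},{"delta_pos": [0.355,-0.015,-0.185],"turn": 0},{"delta_pos": [0.355,-0.015,-0.185],"turn": 0}]'

```text
time_s: 50.93
ee_pos: [0.5297, 0.1925, 0.1178]
eef_rot: [0.997, 0.08, -0.003, 0.001]
wrist_force: [-19.9, -3.1, 15.2]
width: 0.003
grip_force: 10.1
```

```bash
python3 - <<'E'
from h import *
stat(); a=camera("top"); b=camera("side"); cv2.imwrite("pics/t14.png",a[:,:,::-1]);cv2.imwrite("pics/s14.png",b[:,:,::-1])
P=[np.r_[O+C@[-.04*np.cos(f)-.124*np.sin(f),.05],.006+.124*np.cos(f)-.04*np.sin(f)] for f in (0,.05,.1)]; print(np.round(proj("side",P)),np.round(proj("top",P)))
E
```

```text
t 50.9 case xy [-0.0545  0.0001] z 0.1178 psi 0.16 F [-19.9  -3.1  15.2] M [-0.52  3.05  0.04] w mm 0.23 grip 10.1
[[223. 234.]
 [225. 236.]
 [227. 238.]] [[189. 211.]
 [189. 214.]
 [190. 216.]]
```

Call:
move_arm --series '[{"delta_pos": [-0.06,0,0.01],"turn": 0},{"delta_pos": [-0.1,0,0],"turn": 0},{"delta_pos": [-0.1,0,-0.12],"turn": 0},{"delta_pos": [-0.1,0,-0.24],"turn": 0},{"delta_pos": [-0.1,0,-0.36],"turn": 0},{"delta_pos": [-0.05,0,-0.44],"turn": 0},{"delta_pos": [0.08,0,-0.44],"turn": 0},{"delta_pos": [0.18,0,-0.44],"turn": 0},{"delta_pos": [0.18,0,-0.44],"turn": 0},{"delta_pos": [0.18,0,-0.44],"turn": 0}]' --grip 0.4

```text
time_s: 51.87
ee_pos: [0.5865, 0.2014, 0.2491]
eef_rot: [0.997, 0.08, 0.0, 0.0]
wrist_force: [-0.5, -0.4, -0.9]
width: 0.297
grip_force: 0.0
```

```bash
python3 - <<'E'
from h import *
stat(); w=nub(); go(np.r_[O+C@[.09,.008],.185],YAW)
a=camera("side"); cv2.imwrite("pics/s15.png",a[:,:,::-1]); chars(a,150,290,195,250,3)
cv2.imwrite("pics/w15.png",w[:,:,::-1])
E
```

```text
t 51.9 case xy [ 0.003  -0.0006] z 0.2491 psi 0.159 F [-0.5 -0.4 -0.9] M [-0.01  0.04 -0.05] w mm 25.28 grip 0.0
nub px 260.3872832369942 95.20231213872832 case [0.0899 0.0091] n 173
at [0.5856 0.2014 0.2492] psi 0.16 j [ 0.26  0.46  1.44 -0.    1.24  1.67] -> delta [ 0.293 -0.031  0.214] turn -0.017 rows 3
195 oooooo4567777777777777777777777754444443b3232b3556777777777777777777777777544444444666666666666666764444444ooooooooooooooooooooooooooooooooo
198 o56777777777777777777777777544444445555554456777777777777777777777777544444443333346666666666775444444444445oooooooooooooooooooooooooooooooo
201 777777777777777777777777776555555555556777777777777777777777777654444444333345444566666677644444444444444445oooooooooooooooooooooooooooooooo
204 777777777777777777777777777777776677777777777777777777777755444444433333566666544567764444444444444444444445oooooooooooooooooooooooooooooooo
207 777777777777777777777777777777777777777777777777777775444444443333344444566666676444444444444444444444444444oooooooooooooooooooooooooooooooo
210 77777777777777777777777777777777777777777777777754444444444444
[... 1263 characters left out ...]
66666666666666654566644444444444444444444444444444444444444444444444444444444444444444444ooooooooooooooooooooooooooooooo
240 666666666666666666666666666666666666456665444444444444444444444444444444444444444444444444444444444444444444oooooooooooooooooooooooooooooooo
243 66666666666666666666666666666666666654566644444444444444444444444444444444444444444444444444444444444444oooooooooooooooooooooooooooooooooooo
246 6666666666666666666666666666666666666456665444444444444444444444444444444444444444444444444444444444oooooooooooooooooooooooooooooooooooooooo
249 666666666666666666666666666666666666654566644444444444444444444444444444444444444444444444444444oooooooooooooooooooooooooooooooooooooooooooo
```

The bar end appears at (222,233) against (223,234) predicted for 0 rad, so the bin is shut. The nub is still at +9 mm. Now I slide the lock back.

Call:
move_arm --series '[{"delta_pos": [0.12,-0.031,0],"turn": 0},{"delta_pos": [0.24,-0.031,0.08],"turn": 0},{"delta_pos": [0.293,-0.031,0.18],"turn": 0},{"delta_pos": [0.293,-0.031,0.214],"turn": 0},{"delta_pos": [0.293,-0.031,0.214],"turn": 0},{"delta_pos": [0.293,-0.031,0.214],"turn": 0}]'

```text
time_s: 52.47
ee_pos: [0.6701, 0.2247, 0.186]
eef_rot: [0.997, 0.08, -0.0, 0.0]
wrist_force: [-0.3, 0.3, 0.5]
width: 0.303
grip_force: 0.0
```

```bash
python3 - <<'E'
from h import *
stat(); go(np.r_[O+C@[.09,.008],.154],YAW)
E
```

```text
t 52.5 case xy [0.0893 0.0084] z 0.186 psi 0.16 F [-0.3  0.3  0.5] M [ 0.06 -0.06  0.01] w mm 25.73 grip 0.0
at [0.6701 0.2247 0.186 ] psi 0.16 j [0.26 0.68 1.23 0.   1.23 1.67] -> delta [0.002 0.001 0.107] turn -0.016 rows 1
```

Call:
move_arm --series '[{"delta_pos": [0,0,0.04],"turn": 0},{"delta_pos": [0,0,0.08],"turn": 0},{"delta_pos": [0,0,0.103],"turn": 0},{"delta_pos": [0,0,0.105],"turn": 0},{"delta_pos": [0,0,0.105],"turn": 0}]'

```text
time_s: 52.88
ee_pos: [0.6706, 0.2247, 0.1536]
eef_rot: [0.997, 0.08, -0.0, 0.0]
wrist_force: [0.4, -0.0, 0.1]
width: 0.298
grip_force: 0.0
```

Call:
move_arm --series '[{"delta_pos": [0,0.015,0],"turn": 0},{"delta_pos": [0,0.03,0],"turn": 0},{"delta_pos": [0,0.04,0],"turn": 0},{"delta_pos": [0,0.05,0],"turn": 0},{"delta_pos": [0,0.06,0],"turn": 0},{"delta_pos": [0,0.07,0],"turn": 0},{"delta_pos": [0,0.08,0],"turn": 0},{"delta_pos": [0,0.088,0],"turn": 0},{"delta_pos": [0,0.09,0],"turn": 0},{"delta_pos": [0,0.09,0],"turn": 0}]'

```text
time_s: 53.72
ee_pos: [0.6749, 0.2015, 0.1542]
eef_rot: [0.997, 0.08, 0.0, -0.003]
wrist_force: [-1.3, 18.8, 0.3]
width: 0.302
grip_force: 9.5
```

Call:
move_arm --series '[{"delta_pos": [0,-0.01,0],"turn": 0},{"delta_pos": [0,-0.015,-0.05],"turn": 0},{"delta_pos": [-0.1,-0.015,-0.15],"turn": 0},{"delta_pos": [-0.2,-0.015,-0.27],"turn": 0},{"delta_pos": [-0.28,-0.015,-0.32],"turn": 0},{"delta_pos": [-0.28,-0.015,-0.32],"turn": 0},{"delta_pos": [-0.28,-0.015,-0.32],"turn": 0}]'

```text
time_s: 54.3
ee_pos: [0.5914, 0.189, 0.2516]
eef_rot: [0.997, 0.08, 0.001, -0.0]
wrist_force: [0.3, 0.2, -0.8]
width: 0.304
grip_force: 0.0
```

```bash
python3 - <<'E'
from h import *
stat(); nub()
E
```

```text
t 54.3 case xy [ 0.0057 -0.0137] z 0.2516 psi 0.16 F [ 0.3  0.2 -0.8] M [-0.03  0.01  0.06] w mm 25.84 grip 0.0
nub px 260.73295454545456 98.29545454545455 case [ 0.0906 -0.004 ] n 176
```

```bash
python3 - <<'E'
from h import *
def rel(w,st):
    g=w.max(2).astype(float)
    f=lambda y:proj("wrist",[np.r_[O+C@[.09,y],.16]],st)[0]
    ys=np.arange(-.065,.0651,.0005); px=np.array([f(y) for y in ys])
    prof=np.mean([cv2.remap(g.astype(np.float32),(px[:,0]).astype(np.float32)[None],(px[:,1]+d).astype(np.float32)[None],cv2.INTER_LINEAR)[0] for d in (-4,-2,0,2,4)],0)
    return ys,prof
st=get_state(); w=camera("wrist"); ys,p=rel(w,st)
print(" ".join(f"{int(1e3*y)}:{int(v)}" for y,v in zip(ys[::4],p[::4])))
s=np.where(p<170)[0]; n=np.where(p<100)[0]; print("slot",ys[s[0]],ys[s[-1]],"nub",ys[n[0]],ys[n[-1]],"rel mid",ys[n].mean()-(ys[s[0]]+ys[s[-1]])/2)
E
```

```text
-65:210 -63:210 -61:210 -59:210 -56:211 -54:211 -52:210 -50:210 -48:181 -46:152 -44:153 -42:152 -40:152 -38:152 -36:152 -34:152 -32:151 -30:151 -28:151 -26:151 -24:151 -22:150 -20:151 -18:150 -16:150 -14:150 -12:150 -10:86 -8:77 -6:133 -4:69 -2:66 0:149 1:149 3:149 5:149 7:148 9:148 11:148 13:148 15:148 17:147 19:148 21:147 23:147 25:147 27:147 29:147 31:147 33:146 35:146 37:147 39:147 41:146 43:146 45:146 47:146 49:90 51:168 53:211 55:211 57:211 59:211 61:211 63:211 65:211
slot -0.04849999999999999 0.0510000000000001 nub -0.011499999999999955 0.0500000000000001 rel mid 0.0038928571428571467
```

The nub spans −11.5 to −1 mm in a slot spanning −48.5 to 51 mm, so it is about 7.5 mm to the −y side. The 19 N stop force confirms it is locked. Final check, then hand in.

```bash
python3 - <<'E'
from h import *
a=camera("top"); traymask(a,"top",(300,390,180,280)); tabs(a)
h=cv2.cvtColor(a,cv2.COLOR_RGB2HSV)
print([h[v,u].tolist() for u,v in ((282,242),(281,209),(335,137),(403,233),(414,195))])
chars(camera("side"),190,270,214,240,3)
print(close_job())
E
```

```text
top tray box px [[314.0, 254.0], [328.0, 199.0], [369.0, 210.0], [355.0, 265.0]] world [[0.453, -0.056], [0.594, -0.092], [0.569, -0.197], [0.429, -0.159]] mid [ 0.511 -0.126]
blob [323. 412.] [ 0.079 -0.078] area 51.0 long -0.8
blob [246. 177.] [0.645 0.119] area 190.5 long -1.4
blob [484.  98.] [ 0.876 -0.505] area 48.5 long -2.73
[[111, 178, 166], [12, 170, 189], [13, 171, 188], [12, 171, 188], [106, 20, 140]]
214 76544444444444444444444444567644444444444444444444444444456666544344oooooooooooo
217 44444444444444444444456875444444444444444444444444445666665434444444oooooooooooo
220 44444444444444444687644444444444444444444444444456666554344444444444oooooooooooo
223 444444444444567644444444444444444444444444446666654433444444444444445ooooooooooo
226 444444456764444444444566666444444444444566665543444444444444444444445ooooooooooo
229 445677544444444444444444456666666545666654434444444444444444444444444ooooooooooo
232 764444444444444444444444444444566665543344444444444444444444444444444ooooooooooo
235 644444444444444444444444444444455544444444444444444444444444444444444ooooooooooo
238 654444444444444444444444444444444444444444444444444444444444444444444ooooooooooo
the job is handed in; nothing more can be done
None
```

Handed in at about 54 s: by camera and force checks, all four tablets found are in the bin, the empty tray is back on its mat, the bin is shut and locked, and the look-alikes and clip are unmoved; the tray slipped from the grip once over the bin but spilled nothing, and the mug, shaker and pill boxes were not rechecked.

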